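# Start and seat the clamp bolt in the slanted weld fixture

## Robot

A 6-joint arm with a two-finger parallel gripper is mounted at the origin on the work surface. World frame = base frame: x ahead of the robot, y to its left, z up, the work surface at z = 0. Lengths are in m, angles in rad, forces in N, time in s.
With the tool pointing down it reaches from about 0.325 to 0.85 m from the base axis. Payload 4.4 kg.
Tool frame: the origin (TCP) lies at the very end of the fingers, on their centre line; the grasp point (between the pads) lies 19 mm behind it (hold_point_z is the distance from the TCP to the grasp point, in m); z points along the fingers, y is the direction in which the jaws open and shut (so a half turn about z gives the same grasp; the last joint's range is limited). The gripper opens to 94 mm and grips with 3 to 60 N. Pads are 16 mm wide; open, the fingers measure 119 mm over their backs; the gripper's body (75 mm by 177 mm) begins 78 mm behind the grasp point.
Start: joints at [-1.306, 0.207, 1.542, -0, 1.393, -0.15], TCP at [0.232, -0.526, 0.205] pointing down, gripper open.
Joint ranges: [-2.73, 2.73], [-0.86, 2.22], [0.23, 2.46], [-1.11, 4.25], [0.08, 2.63], [-2.82, 2.82]. Speed limits (rad/s): [2.79, 2.79, 3.14, 3.14, 3.14, 3.14].

## Interface

Orientations are given as a 3x3 rotation matrix whose columns are the frame's x, y, z axes.
In Python, from rig import state, get_image, job_done, hold_point_z gives the robot as it stands.
- The arm moves only by the tool servo_tool, never from a script. Its argument "steps" is one flat list of numbers, 5 for each row, row after row: the shift along the world's x, y, z in m, then the turn about the world's z in degrees, then the opening, from 0 (shut) to 1 (fully open). A call has 1 to 10 rows; each row is the pose to reach, as a shift and turn from the pose commanded when the call began; what a row does not reach only later rows make up. A row lasts 1/8 s, in which the tool goes at most 62.5 mm and 10.7 degrees, less where a joint would pass 70% of its speed; a pose out of reach is approached as far as the arm can. A call with a gripper value outside its range is refused whole. The fingers move at their own pace and stop on an object; "grip_force" is the grip in N (left out, the last holds). Time passes only in rows, so rows that repeat a pose let the fingers close. It gives the time, the measured TCP pose, the force and the opening at its end, in the units of the state.
- state(): the state, without advancing time (a new reading comes with each control period).
- get_image(name): name is "side" or "top" or "wrist"; returns a dict with "img" (384x512x3 uint8, red, green, blue), "fx", "fy", "cx", "cy" (pixels), "k1" (the pictures are not rectified: a ray, as slopes to the right and down, at radius r is drawn at 1 + k1 r^2 times it, then the intrinsics apply), "R" (3x3) and "t" (3): a world point X has camera coordinates R X + t; the wrist camera has in their place "mount" (4x4, takes a point from camera to tool coordinates, whose origin is the TCP and whose axes are the flange's). Camera axes: x right, y down, z forward; pixel columns grow to the right and rows downward; lengths in m; the calibration is good to about 2 mm. A picture is of the moment at which its call begins: read the wrist's pose just before it. There is no depth.
- job_done(): hands the job in, once; it reports no verdict.
The state is a dict: "time": time; "joint_positions": joint angles; "dq": joint speeds; "joint_efforts": joint torques, N m; "position": TCP position; "tcp_rot": TCP orientation; "wrist_force": force on the tool from outside, world axes, zero at the start; "torque": the same for the moment, N m; "gripper_width": finger opening in m.
Only numpy, scipy, OpenCV 4.12 (cv2) and the standard library are available. Lean on these libraries where they do the work, as an engineer would, in place of code of your own. Each camera call takes 0.05 s, during which the arm holds its last target.

## Task

Take the wing-headed clamp bolt out of the rack, feed it down the slanted bore of the weld fixture and, without forcing it, let the cross pin near its tip find the thread at the bottom. Screw it in clockwise until its flange sits flat on the rim of the bore, then let go. Do not disturb the knob-headed bolt or the loose steel shells.

Things in the scene. Friction and masses are not known exactly. Their poses are not given: they have to be found in the camera images.
- bolt_wing (a point): Centre of the flat wing head of the loose steel clamp bolt (about 0.25 kg), which hangs upright in one of the two rack holes. Wing: plain upright bar 36 mm long (x axis), 14 mm thick (y), 40 mm high (z, tip to head). Below it a round flange, diameter 44 mm, 6 mm thick, its underside 26 mm below this point. A half turn of the bolt about its axis changes nothing.
- bolt_pin (a point): Centre of the cross pin of the same bolt, 84.8 mm below the flange's underside on the bolt's axis; same axes as the wing. The pin has diameter 5 mm, is 26 mm from tip to tip and runs along x, parallel to the wing, through the plain round shank of diameter 12 mm. The tapered nose ends 13 mm below the pin.
- well_mouth (a point): Centre of the rim of the fixture's slanted bore: a stainless barrel on a dark base plate, flat round rim of diameter 57 mm, about 170 mm above the table. z: out of the bore along its axis, leaning 25 degrees from vertical, roughly towards the robot. x, -x: towards the two dark notches in the rim. The bore is plain, 32 mm wide, with the thread at its bottom; total depth 111 mm.
- thread_top (a point): Point on the bore's axis 70 mm below the rim (axes as the rim's) where a right-hand two-start thread begins; its starts lie right below the two notches. It sinks 24 mm per clockwise turn (seen from outside); ridges 3 mm thick, 12 mm apart, 4 mm of play for the pin, 18 mm wide passage in the middle for the shank. About 1.4 rad clockwise past the notches brings the flange home.
- thread_home (a point): Where the pin's centre is when the bolt is home (84.8 mm below the rim, axes as the rim's). On the way in the pin lands on a ridge: with the wing just anticlockwise of the notches the flange is then 5 to 7 mm above the rim and clockwise turning leads it in; just clockwise of them it lands highest (flange 17 mm up): turn back anticlockwise until it drops, or half a turn on.
- rack: Fixed plywood rack 100 x 200 mm, 130 mm high (origin: centre of its underside), with two through holes 32 mm wide, 50 mm to either side of its centre along its y axis; the bolts hang in them by their flanges.
- knob_bolt_head (a point): Bystander: centre of the round black knob (diameter 32 mm, 22 mm high) of a shorter bolt without cross pin, hanging in the other rack hole by a 44 mm flange.
- shell1_mid (a point): Bystander: loose stainless shell, open at the top, diameter 76 mm with a 60 mm neck, 100 mm high, standing; point half-way up its axis.
- shell2_mid (a point): Bystander: a second such shell.
- shell3_mid (a point): Bystander: a third such shell.
Not all that is in view belongs to the job. Leave any purple look-alike of the part that bears bolt_wing alone.

How it is judged:
On the way, in this order (a step that is already met when the one before it is completed fails the run):
1. the wing bolt is lifted out of the rack (height (world z) of bolt_wing above 0.25 m), for 0.1 s.
2. the wing bolt stands in the bore, in line with it, its pin down at the thread but not yet home (z of bolt_wing in the frame of well_mouth between 0.0285 and 0.046 m and distance between bolt_wing and well_mouth below 0.048 m and angle between the z axis of bolt_wing and the z axis of well_mouth, either way round below 0.1 rad), for 0.1 s.
At the end, for the whole second after the job is handed in: The wing bolt is screwed into the bore with its flange on the rim (within 2 mm) and its axis along the bore (within 0.06 rad), let go and staying there (z of bolt_wing in the frame of well_mouth below 0.028 m and distance between bolt_wing and well_mouth below 0.03 m and angle between the z axis of bolt_wing and the z axis of well_mouth, either way round below 0.06 rad); the robot touches nothing.
It fails at once if the bolt is forced: pressed against the fixture with more than 60 N (contact force between bolt and well above 60 N).
It fails at once if the knob-headed bolt is moved by more than 25 mm (distance of knob_bolt_head from where it was at the start of the episode above 0.025 m).
It fails at once if a shell is moved by more than 25 mm (distance of shell1_mid from where it was at the start of the episode above 0.025 m).
It fails at once if a shell is moved by more than 25 mm (distance of shell2_mid from where it was at the start of the episode above 0.025 m).
It fails at once if a shell is moved by more than 25 mm (distance of shell3_mid from where it was at the start of the episode above 0.025 m).
It also fails if it takes over 54 s, if anything falls off the work surface, if the arm or the gripper's body presses on something with over 40 N, if the wrist force passes 120 N, or if a joint passes its speed limit or range.

## Working session

There is one attempt and no reset: what is moved stays moved. The work goes in short steps, Python scripts to look and compute and a tool call to move; the robot and the scene stay as the last step left them, time stands still between calls to the robot, and variables do not carry over. Pictures are saved under pics/ and viewed, and the job is handed in when it is done.

Besides the shell and the picture viewer there is one more tool, called as name(argument=value, ...) on one line, values as JSON. servo_tool: Moves the arm, as the interface text tells. Its arguments: {"type":"object","properties":{"steps":{"type":"array","items":{"type":"number"}},"grip_force":{"type":"number"}},"required":["steps"]}

```bash
ls; mkdir -p pics; cat > h.py <<'E'
import numpy as np,cv2
from rig import state,get_image
def save(n,f):
    s=state();d=get_image(n);cv2.imwrite('pics/'+f,d['img'][:,:,::-1]);np.save('pics/'+f[:-4]+'.npy',np.array([d,s],dtype=object),allow_pickle=True);return d,s
def load(f):
    return np.load('pics/'+f+'.npy',allow_pickle=True)
def RT(d,s):
    if 'R' in d and d['R'] is not None: return np.array(d['R']),np.array(d['t'])
    M=np.array(d['mount']);T=np.eye(4);T[:3,:3]=s['tcp_rot'];T[:3,3]=s['position'];W=np.linalg.inv(T@M);return W[:3,:3],W[:3,3]
def proj(d,s,X):
    R,t=RT(d,s);c=np.atleast_2d(X)@R.T+t;u=c[:,:2]/c[:,2:];r2=(u**2).sum(1,keepdims=True);u=u*(1+d['k1']*r2);return u*[d['fx'],d['fy']]+[d['cx'],d['cy']]
def ray(d,s,p):
    R,t=RT(d,s);v=(np.array(p,float)-[d['cx'],d['cy']])/[d['fx'],d['fy']];u=v.copy()
    for _ in range(30):u=v/(1+d['k1']*(u@u))
    r=R.T@np.array([u[0],u[1],1]);return -R.T@t,r/np.linalg.norm(r)
def onz(d,s,p,z):
    o,r=ray(d,s,p);return o+r*(z-o[2])/r[2]
def tri(L):
    A=np.zeros((3,3));b=np.zeros(3)
    for d,s,p in L:
        o,r=ray(d,s,p);P=np.eye(3)-np.outer(r,r);A+=P;b+=P@o
    X=np.linalg.solve(A,b);return X
E
python3 - <<'E'
from h import *
for n in ['side','top','wrist']:
    d,s=save(n,n+'0.png')
    print(n,{k:d[k] for k in d if k!='img'})
print(s)
E
```

```text
pics
side {'fx': 451.7250860838595, 'fy': 451.7250860838595, 'cx': 250.98994185013802, 'cy': 190.53242615205292, 'k1': -0.0660965749330218, 'R': array([[-0.6966347 , -0.7173851 , -0.00766292],
       [-0.53446211,  0.5260689 , -0.66151475],
       [ 0.47859204, -0.45673859, -0.749893  ]]), 't': array([0.39802378, 0.40151492, 0.88363212])}
top {'fx': 369.21534080453154, 'fy': 369.21534080453154, 'cx': 255.90593105157544, 'cy': 192.3832416052982, 'k1': -0.0723788726446577, 'R': array([[ 0.02022383, -0.9995053 ,  0.02408632],
       [-0.99736932, -0.02184622, -0.06911713],
       [ 0.06960914, -0.02262515, -0.99731774]]), 't': array([-0.03731427,  0.59633946,  1.03796264])}
wrist {'fx': 275.6469259906125, 'fy': 275.6469259906125, 'cx': 250.45811259070257, 'cy': 196.55033431186826, 'k1': -0.05961355765161233, 'mount': array([[ 1.12394311e-03, -9.67758782e-01, -2.51876313e-01,
         7.25757388e-02],
       [ 9.99998859e-01,  1.34204663e-03, -6.94132709e-04,
        -1.20558414e-04],
       [ 1.00978278e-03, -2.51875245e-01,  9.67759186e-01,
        -1.79447194e-01],
       [ 0.00000000
[... 165 characters left out ...]
68385e-06,
        1.39347802e+00, -1.50486267e-01]), 'dq': array([-0.00019522, -0.00233672, -0.00437167, -0.00143416, -0.00024074,
        0.00089883]), 'joint_efforts': array([-2.23941561e-04, -3.71862888e+01, -2.82293433e+01,  7.00533902e-02,
        3.11498274e-02, -4.85805265e-05]), 'position': array([ 0.23152174, -0.52552665,  0.20438908]), 'tcp_rot': array([[ 9.15206896e-01,  4.02983937e-01, -5.32651829e-04],
       [ 4.02984165e-01, -9.15204775e-01,  1.99549620e-03],
       [ 3.16667417e-04, -2.04094213e-03, -9.99997867e-01]]), 'wrist_force': array([-0.36496186,  0.44985508,  0.29493149]), 'torque': array([-0.02900666,  0.00596449,  0.01177376]), 'gripper_width': 0.09384916243163373}
```

View pics/side0.png

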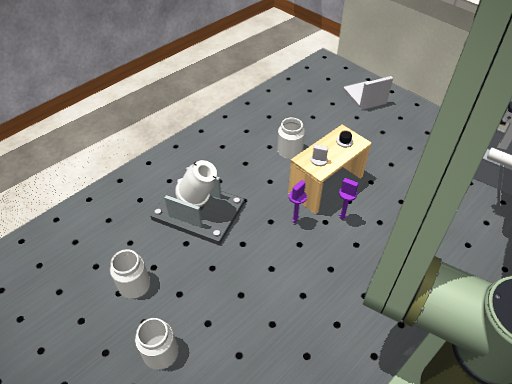

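View pics/top0.png

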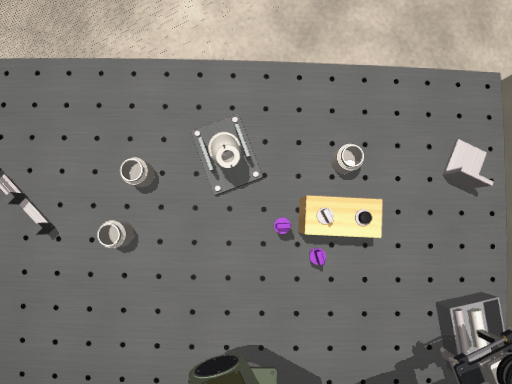

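View pics/wrist0.png

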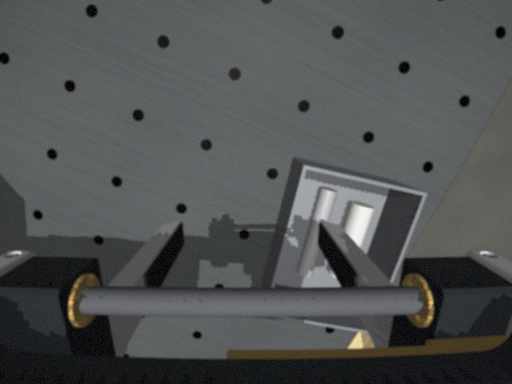

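```bash
python3 - <<'E'
import cv2,numpy as np
t=cv2.imread('pics/top0.png');s=cv2.imread('pics/side0.png')
a=cv2.resize(t[105:205,185:275],None,fx=6,fy=6,interpolation=cv2.INTER_CUBIC)
b=cv2.resize(t[185:275,265:395],None,fx=6,fy=6,interpolation=cv2.INTER_CUBIC)
c=cv2.resize(s[145:250,145:255],None,fx=5.5,fy=5.5,interpolation=cv2.INTER_CUBIC)
e=cv2.resize(s[115:215,275:385],None,fx=5.5,fy=5.5,interpolation=cv2.INTER_CUBIC)
for n,i in zip('abce',[a,b,c,e]): cv2.imwrite(f'pics/crop_{n}.png',i)
E
```

```text
(no output)
```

View pics/crop_a.png

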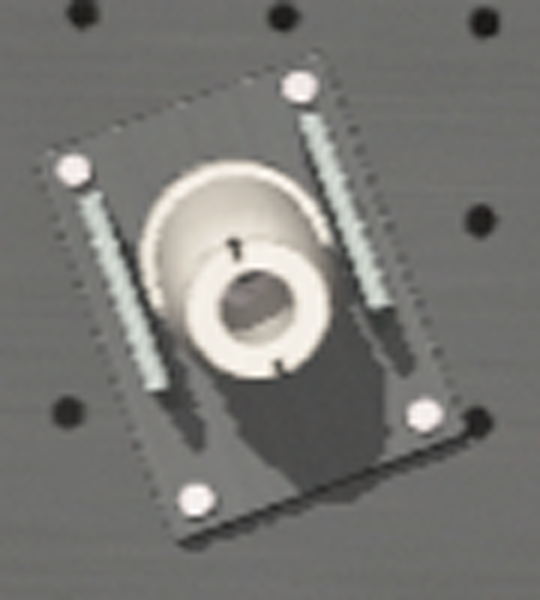

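View pics/crop_b.png

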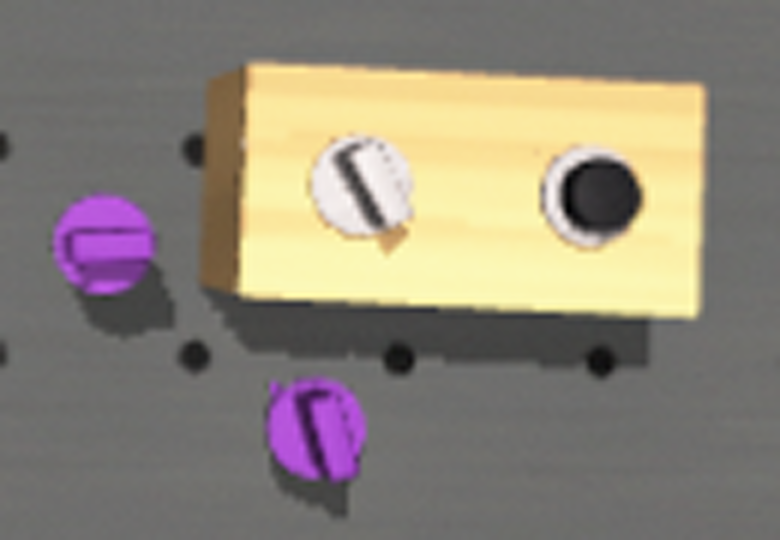

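View pics/crop_c.png

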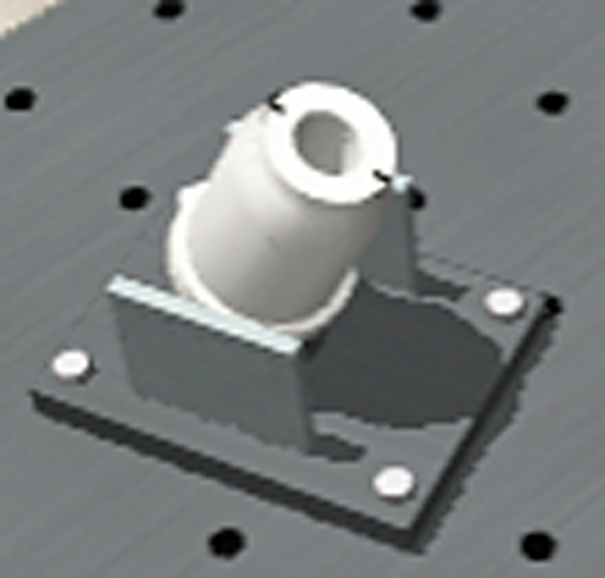

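View pics/crop_e.png

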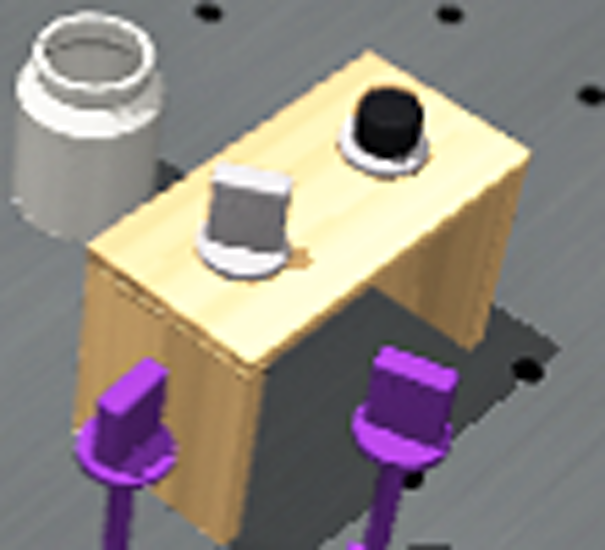

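```bash
python3 - <<'E'
from h import *
dt,st=load('top0');ds,ss=load('side0')
A=lambda x,y:(185+x/6,105+y/6);B=lambda x,y:(265+x/6,185+y/6)
C=lambda x,y:(145+x/5.5-.0,145+y/5.5);E=lambda x,y:(275+x/5.5,115+y/5.5)
n1=tri([(dt,st,A(235,247)),(ds,ss,C(277,102))]);n2=tri([(dt,st,A(280,370)),(ds,ss,C(381,178))])
print('notches',n1,n2,n1-n2,np.linalg.norm(n1-n2))
c=tri([(dt,st,A(257,308)),(ds,ss,C(331,141))]);print('rim c',c)
f=tri([(dt,st,B(361,187)),(ds,ss,E(243,240))]);print('flange c',f)
a=onz(dt,st,B(348,150),.176);b=onz(dt,st,B(383,228),.176);print('wing edge az',np.degrees(np.arctan2(*(a-b)[[1,0]])))
d=n1-n2;print('notch az',np.degrees(np.arctan2(d[1],d[0])))
for p in [(135,170),(112,235),(350,157)]: print('shell',onz(dt,st,p,.1))
print('knob',onz(dt,st,B(600,197),.158))
E
```

```text
notches [0.69634837 0.05825211 0.18584479] [0.65065707 0.0405696  0.16007011] [0.0456913  0.01768251 0.02577467] 0.0553597332970695
rim c [0.67360287 0.04927019 0.17231729]
flange c [ 0.53175428 -0.20043452  0.13834823]
wing edge az 25.016104189041688
notch az 21.156414070574748
shell [0.64422792 0.30059981 0.1       ]
shell [0.47038717 0.35476072 0.1       ]
shell [ 0.69291936 -0.27539529  0.1       ]
knob [ 0.52919536 -0.29781794  0.158     ]
```

servo_tool(steps=[0, 0, 0.06, 0, 1, 0.04, 0.04, 0.11, 0, 1, 0.08, 0.09, 0.11, 0, 1, 0.12, 0.13, 0.11, 0, 1, 0.16, 0.175, 0.11, 0, 1, 0.2, 0.22, 0.11, 0, 1, 0.24, 0.26, 0.11, 0, 1, 0.28, 0.3, 0.11, 0, 1, 0.3, 0.325, 0.11, 0, 0.6, 0.3, 0.325, 0.11, 0, 0.6])

```text
time: 1.4
position: [0.5325, -0.1992, 0.3148]
tcp_rot: [[0.914, 0.407, -0.001], [0.407, -0.914, 0.001], [-0.001, -0.001, -1.0]]
wrist_force: [-0.2, -0.4, 0.1]
gripper_width: 0.0779
```

```bash
python3 - <<'E'
from h import *
d,s=save('wrist','w1.png');print(s['position'],s['time'],s['joint_positions'])
im=cv2.imread('pics/w1.png');print(proj(d,s,[.5318,-.2004,.136]))
E
```

```text
[ 0.53252085 -0.19923153  0.314766  ] 1.4 [-5.10260573e-01  1.32076867e-01  1.40486666e+00  9.59705629e-05
  1.60589710e+00  6.41726100e-01]
[[251.48736513 182.2085104 ]]
```

View pics/w1.png

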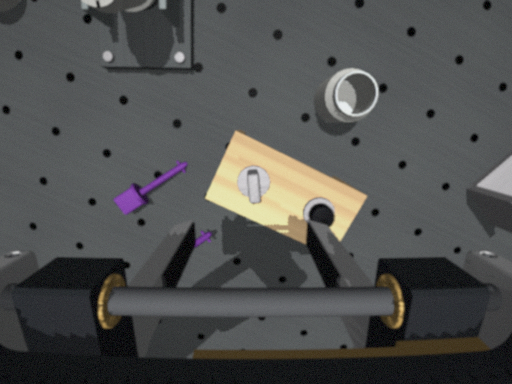

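```bash
python3 - <<'E'
import cv2
t=cv2.imread('pics/w1.png')
cv2.imwrite('pics/crop_w1.png',cv2.resize(t[150:220,210:350],None,fx=5.5,fy=5.5,interpolation=cv2.INTER_CUBIC))
E
```

```text
(no output)
```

View pics/crop_w1.png

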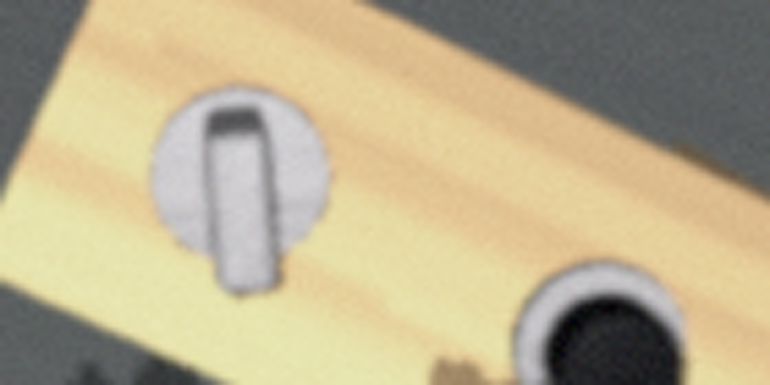

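```bash
python3 - <<'E'
from h import *
d,s=load('w1');W=lambda x,y:(210+(x+.5)/5.5-.5,150+(y+.5)/5.5-.5)
print('flange',onz(d,s,W(240,175),.136),onz(d,s,W(150,175),.136),onz(d,s,W(330,175),.136))
a=onz(d,s,W(238,135),.176);b=onz(d,s,W(251,291),.176);print(a,b,(a+b)/2,np.linalg.norm(a-b),np.degrees(np.arctan2(*(a-b)[[1,0]])))
for A,B in [((210,135),(222,293)),((265,135),(280,288))]:
    e=onz(d,s,W(*A),.176)-onz(d,s,W(*B),.176);print(np.degrees(np.arctan2(e[1],e[0])))
print('tool az',np.degrees(np.arctan2(s['tcp_rot'][1,0],s['tcp_rot'][0,0])))
print('knob flange',onz(d,s,W(600,350),.15))
E
```

```text
flange [ 0.53372573 -0.20206213  0.136     ] [ 0.52488423 -0.18227553  0.136     ] [ 0.54257473 -0.22184445  0.136     ]
[ 0.54873945 -0.19451193  0.176     ] [ 0.51847441 -0.21121258  0.176     ] [ 0.53360693 -0.20286226  0.176     ] 0.03456709700988991 28.89048763184143
28.213167493520803
29.96769405131011
tool az 23.996235443986862
knob flange [ 0.53258977 -0.29688108  0.15      ]
```

servo_tool(steps=[0.03, 0.05, 0.02, 1, 0.6, 0.06, 0.1, 0.02, 2, 0.6, 0.085, 0.15, 0.02, 3, 0.6, 0.11, 0.2, 0.02, 4, 0.6, 0.14, 0.248, 0.02, 4.5, 0.6, 0.14, 0.248, 0.02, 4.5, 0.6, 0.14, 0.248, 0.02, 4.5, 0.6])

```text
time: 2.33
position: [0.6713, 0.045, 0.3351]
tcp_rot: [[0.882, 0.472, -0.001], [0.472, -0.882, -0.001], [-0.001, 0.0, -1.0]]
wrist_force: [-0.4, -1.1, 1.4]
gripper_width: 0.0566
```

```bash
python3 - <<'E'
from h import *
d,s=save('wrist','w2.png');print(s['position'],s['time'],s['joint_positions'])
p=proj(d,s,[.6736,.0493,.172])[0];print(p)
t=cv2.imread('pics/w2.png');x,y=int(p[0])-60,int(p[1])-50;print(x,y)
cv2.imwrite('pics/crop_w2.png',cv2.resize(t[y:y+100,x:x+120],None,fx=6,fy=6,interpolation=cv2.INTER_CUBIC))
E
```

```text
[0.67129341 0.04495723 0.33507961] 2.325 [-6.10542783e-02  3.59940631e-01  1.08693970e+00 -1.08105314e-03
  1.69576494e+00  1.01793519e+00]
[248.57708313 180.59667073]
188 130
```

View pics/crop_w2.png

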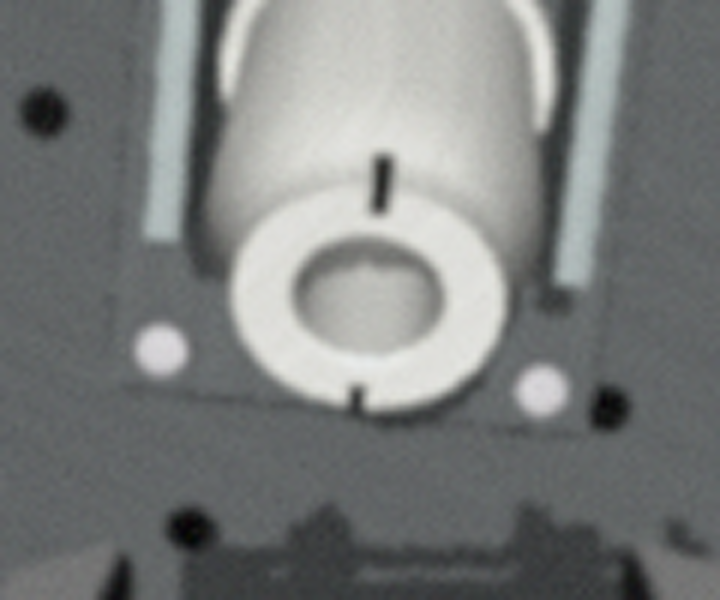

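```bash
python3 - <<'E'
from h import *
dt,st=load('top0');ds,ss=load('side0');dw,sw=load('w2')
A=lambda x,y:(185+(x+.5)/6-.5,105+(y+.5)/6-.5);C=lambda x,y:(145+(x+.5)/5.5-.5,145+(y+.5)/5.5-.5);W=lambda x,y:(188+(x+.5)/6-.5,130+(y+.5)/6-.5)
T=lambda a,c,w:(tri([(dt,st,A(*a)),(ds,ss,C(*c)),(dw,sw,W(*w))]),tri([(ds,ss,C(*c)),(dw,sw,W(*w))]),tri([(dt,st,A(*a)),(dw,sw,W(*w))]))
n1=T((235,247),(277,102),(381,198));n2=T((280,370),(381,178),(357,399));c=T((257,308),(331,141),(370,298))
for i in range(3):
    d=n1[i]-n2[i];print(n1[i],n2[i],c[i],np.linalg.norm(d),'az',np.degrees(np.arctan2(d[1],d[0])),'el',np.degrees(np.arcsin(d[2]/np.linalg.norm(d))))
# screws on base plate: centres -> plate yaw (top view), z~0.014
P=[onz(dt,st,A(*p),.015) for p in [(73,171),(300,87),(424,414),(196,500)]]
print(P)
for a,b in [(0,3),(1,2)]:
    e=P[a]-P[b];print('plate az',np.degrees(np.arctan2(e[1],e[0])))
e=P[0]-P[1];print(np.degrees(np.arctan2(e[1],e[0]))-90, 'centre',sum(P)/4)
e=onz(dw,sw,W(180,0),.06)-onz(dw,sw,W(163,240),.06);print('glass',np.degrees(np.arctan2(e[1],e[0])))
E
```

```text
[0.69701737 0.05877745 0.18722585] [0.65186349 0.04085628 0.16073944] [0.6750512  0.04968723 0.17262425] 0.055331464786518 az 21.647686825340067 el 28.599640137612095
[0.69688325 0.05817094 0.1865824 ] [0.65226011 0.04045286 0.16039147] [0.67520599 0.04880129 0.17173975] 0.054691130779704396 az 21.656062281073233 el 28.61280303902834
[0.69718299 0.05901121 0.19042262] [0.65173308 0.04075282 0.15994573] [0.67543157 0.0501954  0.17317323] 0.05768798774665227 az 21.886588914468444 el 31.891052049511917
[array([0.76699738, 0.15119342, 0.015     ]), array([0.81130812, 0.04195627, 0.015     ]), array([ 0.65193168, -0.02187996,  0.015     ]), array([0.60787977, 0.08680376, 0.015     ])]
plate az 22.031556275396138
plate az 21.827952607499718
22.07934228943209 centre [0.70952924 0.06451837 0.015     ]
glass 22.49600750640568
```

servo_tool(steps=[-0.03, -0.05, 0, 0, 0.6, -0.06, -0.1, 0, 0, 0.6, -0.085, -0.15, 0, 0, 0.6, -0.11, -0.2, 0, 0, 0.6, -0.138, -0.25, 0, 0, 0.6, -0.138, -0.25, 0, 0, 0.6, -0.138, -0.25, -0.05, 0, 0.6, -0.138, -0.25, -0.09, 0, 0.6, -0.138, -0.25, -0.09, 0, 0.6])

```text
time: 3.5
position: [0.5309, -0.2019, 0.2418]
tcp_rot: [[0.881, 0.473, -0.007], [0.473, -0.881, 0.004], [-0.004, -0.007, -1.0]]
wrist_force: [0.3, -0.1, 0.2]
gripper_width: 0.0566
```

```bash
python3 - <<'E'
from h import *
d,s=save('wrist','w3.png');print(s['position'],s['time'],s['tcp_rot'][:,0])
t=cv2.imread('pics/w3.png')
cv2.imwrite('pics/crop_w3.png',cv2.resize(t[140:260,170:330],None,fx=5,fy=5,interpolation=cv2.INTER_CUBIC))
E
```

```text
[ 0.53092861 -0.20189883  0.24181854] 3.5 [ 0.88112042  0.47287342 -0.00418702]
```

View pics/crop_w3.png

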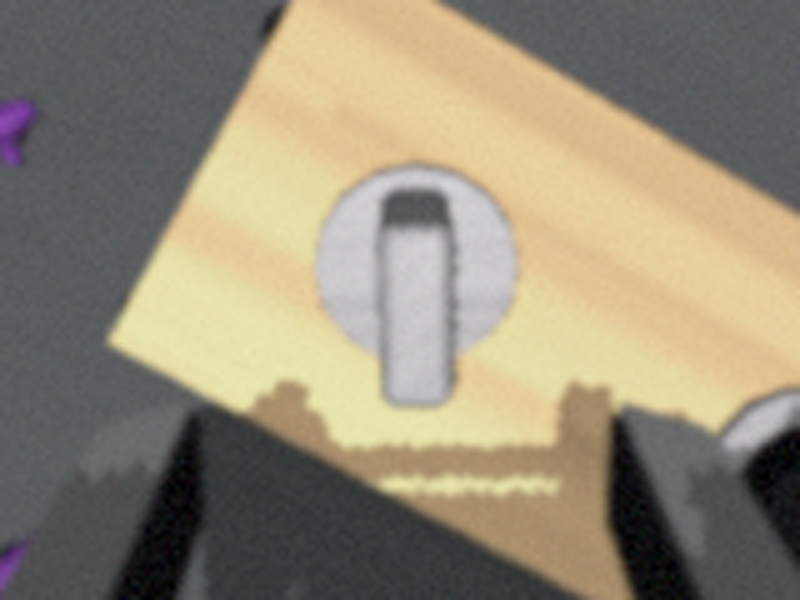

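```bash
python3 - <<'E'
from h import *
d,s=load('w3');W=lambda x,y:(170+(x+.5)/5-.5,140+(y+.5)/5-.5)
print('flange',onz(d,s,W(417,262),.136))
a=onz(d,s,W(416,228),.176);b=onz(d,s,W(418,404),.176);print((a+b)/2,np.linalg.norm(a-b),np.degrees(np.arctan2(*(a-b)[[1,0]])),np.degrees(np.arctan2(s['tcp_rot'][1,0],s['tcp_rot'][0,0])))
s=state();print(s['position'],s['time'])
E
```

```text
flange [ 0.5342691  -0.20191325  0.136     ]
[ 0.53364301 -0.20222004  0.176     ] 0.03389891096387559 29.046160956979225 28.22124810923271
[ 0.53276543 -0.20280992  0.24477512] 3.55
```

servo_tool(steps=[0, 0, -0.05, 0.5, 0.5, 0, 0, -0.085, 0.5, 0.5, 0, 0, -0.099, 0.5, 0.5, 0, 0, -0.099, 0.5, 0.4, 0, 0, -0.099, 0.5, 0, 0, 0, -0.099, 0.5, 0, 0, 0, -0.099, 0.5, 0, 0, 0, -0.099, 0.5, 0, 0, 0, -0.099, 0.5, 0, 0, 0, -0.099, 0.5, 0], grip_force=20)

```text
time: 4.8
position: [0.5343, -0.2031, 0.1478]
tcp_rot: [[0.877, 0.481, 0.001], [0.481, -0.877, 0.0], [0.001, 0.001, -1.0]]
wrist_force: [-1.5, 2.2, 5.9]
gripper_width: 0.0139
```

servo_tool(steps=[0, 0, 0.02, 0, 0, 0, 0, 0.035, 0, 0, 0, 0, 0.035, 0, 0, 0, 0, 0.035, 0, 0, -0.007, -0.004, 0.035, 0, 0, -0.012, -0.0065, 0.035, 0, 0, -0.017, -0.009, 0.035, 0, 0, -0.021, -0.0115, 0.035, 0, 0, -0.021, -0.0115, 0.035, 0, 0])

```text
time: 5.92
position: [0.5123, -0.2146, 0.1813]
tcp_rot: [[0.877, 0.481, -0.0], [0.481, -0.877, 0.001], [-0.0, -0.001, -1.0]]
wrist_force: [1.8, 2.5, -2.6]
gripper_width: 0.0138
```

```bash
python3 - <<'E'
from h import *
d,s=save('side','s1.png');print(s['position'],s['time'],s['wrist_force'],s['gripper_width'])
t=cv2.imread('pics/s1.png')
cv2.imwrite('pics/crop_s1.png',cv2.resize(t[70:230,240:400],None,fx=3.7,fy=3.7,interpolation=cv2.INTER_CUBIC))
E
```

```text
[ 0.51231248 -0.21460572  0.18134277] 5.925 [ 1.76267765  2.45379598 -2.55307692] 0.01380786963668424
```

View pics/crop_s1.png

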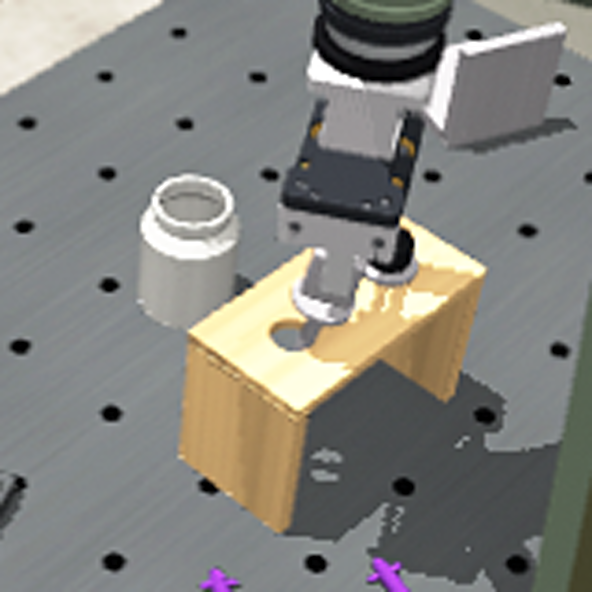

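servo_tool(steps=[-0.006, -0.003, 0, 0, 0, -0.012, -0.006, 0, 0, 0, -0.0165, -0.009, 0, 0, 0, -0.0165, -0.009, 0, 0, 0, -0.0165, -0.009, 0, 0, 0])

```text
time: 6.6
position: [0.4959, -0.2242, 0.1819]
tcp_rot: [[0.877, 0.481, -0.001], [0.481, -0.877, -0.001], [-0.001, 0.0, -1.0]]
wrist_force: [1.5, 0.9, -1.4]
gripper_width: 0.0138
```

```bash
python3 - <<'E'
from h import *
d,s=save('side','s2.png');print(s['position'],s['time'],s['wrist_force'],s['gripper_width'])
t=cv2.imread('pics/s2.png')
cv2.imwrite('pics/crop_s2.png',cv2.resize(t[110:200,270:390],None,fx=6,fy=6,interpolation=cv2.INTER_CUBIC))
E
```

```text
[ 0.49587141 -0.22415978  0.18186906] 6.6 [ 1.53361053  0.8935835  -1.36526567] 0.01375501586991774
```

View pics/crop_s2.png

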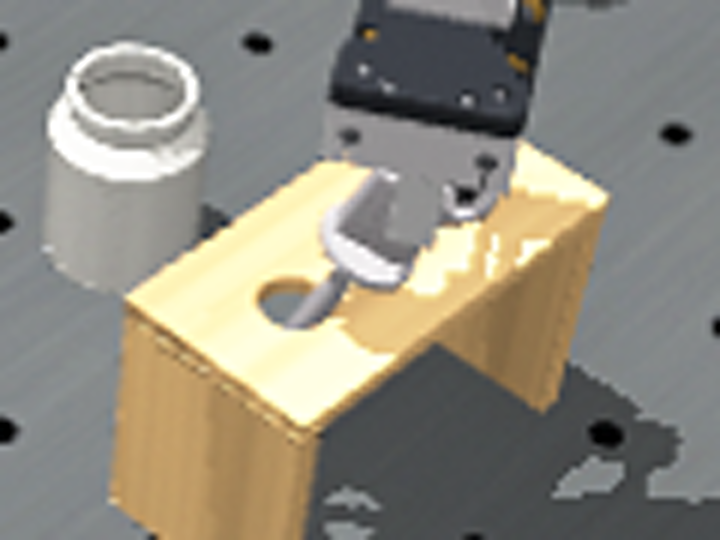

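servo_tool(steps=[0.005, 0.003, 0, 0, 0, 0.005, 0.003, 0, 0, 0, -0.003, -0.001, 0.02, 0, 0, -0.012, -0.006, 0.042, 0, 0, -0.021, -0.011, 0.064, 0, 0, -0.029, -0.015, 0.084, 0, 0, -0.029, -0.015, 0.13, 0, 0, -0.029, -0.015, 0.17, 0, 0, -0.029, -0.015, 0.17, 0, 0, -0.029, -0.015, 0.17, 0, 0])

```text
time: 7.9
position: [0.4664, -0.2384, 0.3495]
tcp_rot: [[0.877, 0.481, -0.003], [0.481, -0.877, 0.001], [-0.002, -0.003, -1.0]]
wrist_force: [0.0, -0.7, -2.8]
gripper_width: 0.0139
```

```bash
python3 - <<'E'
from h import *
d,s=save('side','s3.png');print(s['position'],s['time'],s['wrist_force'],s['gripper_width'])
t=cv2.imread('pics/s3.png')
p=proj(d,s,s['position'])[0].astype(int);print(p);x,y=p-[60,50]
cv2.imwrite('pics/crop_s3.png',cv2.resize(t[max(y,0):y+120,x:x+130],None,fx=5,fy=5,interpolation=cv2.INTER_CUBIC))
E
```

```text
[ 0.46641222 -0.23843507  0.34949972] 7.9 [ 0.01228078 -0.7484625  -2.81720555] 0.013867778942536286
[364  94]
```

View pics/crop_s3.png

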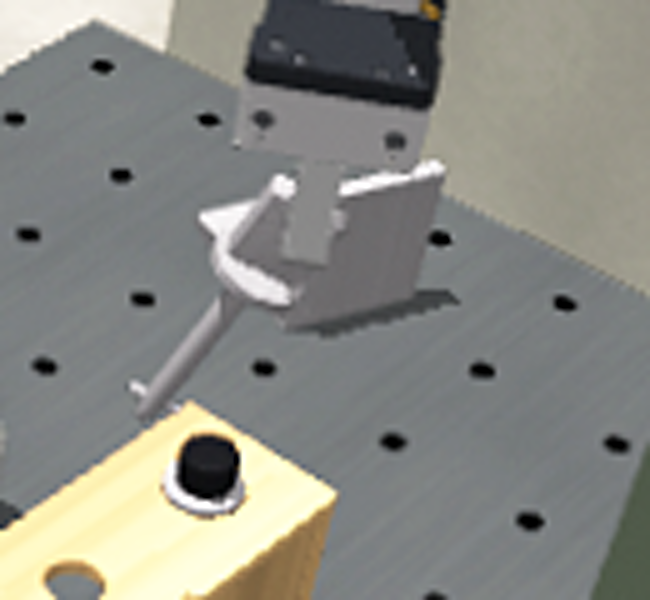

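```bash
cat >> h.py <<'E'
def onplane(d,s,p,P,n):
    o,r=ray(d,s,p);return o+r*((P-o)@n)/(r@n)
E
python3 - <<'E'
from h import *
d,s=load('s3')
W=lambda x,y:np.array((304+(x+.5)/5-.5,44+(y+.5)/5-.5))
R=s['tcp_rot'];P=s['position']-.019*R[:,2]
l=-R[:,0]
pts=[onplane(d,s,W(*q),P,R[:,1]) for q in [(147,410),(228,305)]]
for X in pts:
    v=X-P;print(v,np.linalg.norm(v),'lat',v@l,'z',v[2],np.degrees(np.arctan2(-v@l,-v[2])))
v=pts[1]-pts[0];print('shank tilt',np.degrees(np.arctan2(v@l,v[2])))
print(proj(d,s,P),(proj(d,s,P)-[304,44])*5)
E
```

```text
[ 0.04821821  0.02681095 -0.11899284] 0.13116066667538753 lat -0.055386367677409995 z -0.11899284441237523 24.960077727926468
[ 0.02424582  0.01345942 -0.05233181] 0.059225285207083624 lat -0.027825956273004042 z -0.05233181174449242 28.000544894359756
shank tilt 22.462212944395862
[[366.10623003  87.00999186]] [[310.53115015 215.04995932]]
```

servo_tool(steps=[0.025, 0.05, 0, 0, 0, 0.05, 0.1, 0, -2, 0, 0.075, 0.15, 0, -4, 0, 0.1, 0.2, 0, -6, 0, 0.125, 0.24, -0.02, -6.7, 0, 0.136, 0.2585, -0.029, -6.7, 0, 0.136, 0.2585, -0.029, -6.7, 0, 0.136, 0.2585, -0.029, -6.7, 0])

```text
time: 8.95
position: [0.6028, 0.0184, 0.3223]
tcp_rot: [[0.927, 0.375, -0.001], [0.375, -0.927, -0.001], [-0.001, 0.001, -1.0]]
wrist_force: [-1.2, -1.2, -2.5]
gripper_width: 0.0134
```

```bash
python3 - <<'E'
from h import *
d,s=save('wrist','w4.png');print(s['position'],s['time'],s['wrist_force'],s['gripper_width'],s['joint_positions'])
d,s=save('side','s4.png');print(s['position'])
t=cv2.imread('pics/s4.png')
cv2.imwrite('pics/crop_s4.png',cv2.resize(t[80:220,160:300],None,fx=4.2,fy=4.2,interpolation=cv2.INTER_CUBIC))
d,s=save('top','t4.png')
t=cv2.imread('pics/t4.png')
cv2.imwrite('pics/crop_t4.png',cv2.resize(t[110:220,190:310],None,fx=5,fy=5,interpolation=cv2.INTER_CUBIC))
E
```

```text
[0.60275705 0.01838103 0.3223137 ] 8.95 [-1.16025322 -1.20445578 -2.52229094] 0.013398024718187304 [-1.12369432e-01  2.05427245e-01  1.30539300e+00 -1.01370500e-03
  1.63153588e+00  1.07449385e+00]
[0.60297188 0.01813506 0.32295001]
```

View pics/w4.png

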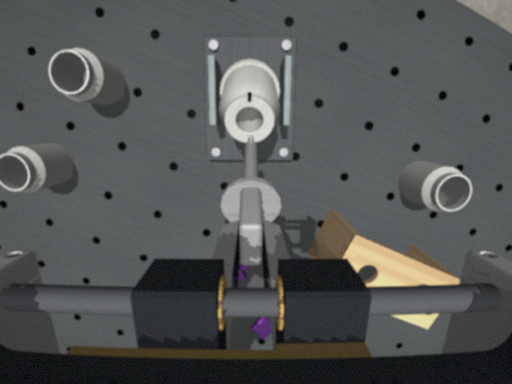

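View pics/crop_s4.png

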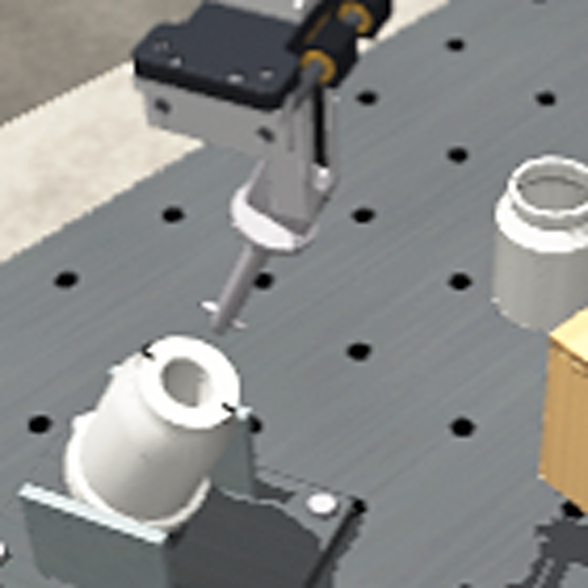

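View pics/crop_t4.png

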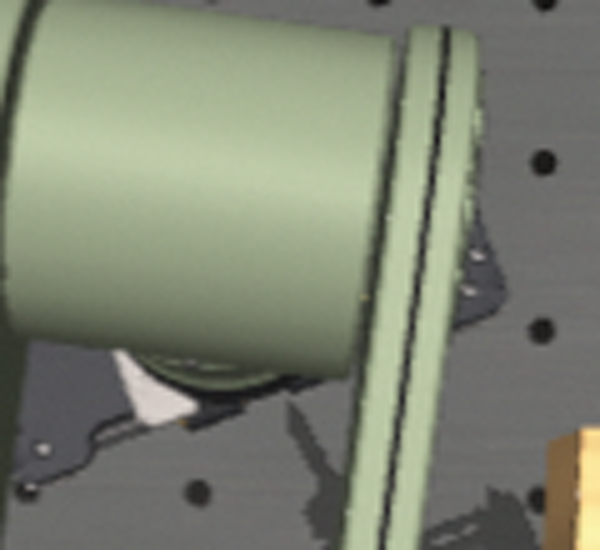

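```bash
python3 - <<'E'
import cv2
t=cv2.imread('pics/w4.png')
cv2.imwrite('pics/crop_w4.png',cv2.resize(t[80:220,190:310],None,fx=4.2,fy=4.2,interpolation=cv2.INTER_CUBIC))
E
```

```text
(no output)
```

View pics/crop_w4.png

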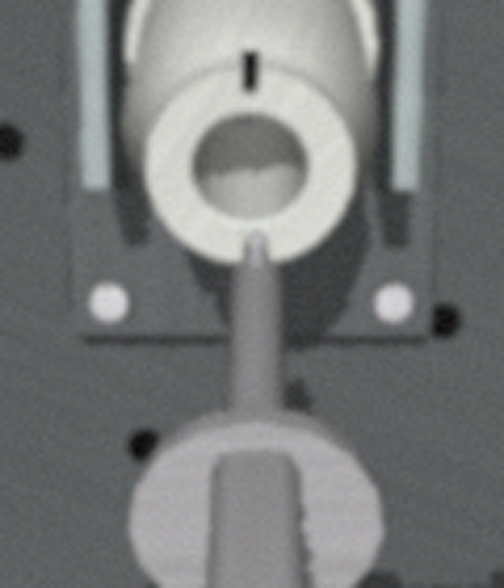

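```bash
python3 - <<'E'
from h import *
dw,sw=load('w4');ds,ss=load('s4')
W=lambda x,y:(190+(x+.5)/4.2-.5,80+(y+.5)/4.2-.5);S=lambda x,y:(160+(x+.5)/4.2-.5,80+(y+.5)/4.2-.5)
az=np.radians(22);l=-np.array([np.cos(az),np.sin(az),0]);h=np.array([-np.sin(az),np.cos(az),0]);a=np.sin(np.radians(25))*l+np.array([0,0,np.cos(np.radians(25))])
t=np.cross(h,a);# uphill in rim plane
M=tri([(dw,sw,W(250,165)),(ds,ss,S(189,386))]);print('rim',M)
print('rim onz',onz(dw,sw,W(250,165),.172))
N=tri([(dw,sw,W(256,234)),(ds,ss,S(218,329))]);print('nose',N)
P=ss['position']+[0,0,.019]
v=P-N;print('pivot->nose len',np.linalg.norm(v),'lean',np.degrees(np.arctan2(v@l,v[2])),'side',v@h)
for C in (M,np.array([.6748,.0495,.172])):
  for n,X in (('nose',N),('pivot',P)):
    q=X-C;print(n,'axial',q@a,'t(uphill)',q@t,'h',q@h)
# pin ends in side view on plane of bolt
for q in [(207,305),(241,324)]: print(onplane(ds,ss,S(*q),P,h))
A,B=[onplane(ds,ss,S(*q),P,h) for q in [(207,305),(241,324)]];e=A-B;print('pin len',np.linalg.norm(e),'el',np.degrees(np.arcsin(e[2]/np.linalg.norm(e))),'centre rel', ((A+B)/2-np.array([.6748,.0495,.172]))@np.c_[a,t,h])
E
```

```text
rim [0.67540036 0.04948001 0.16793695]
rim onz [0.67565122 0.04986143 0.172     ]
nose [0.65908844 0.03994514 0.21683051]
pivot->nose len 0.13885113963789375 lean 25.69428181435982 side 0.0007996906713549138
nose axial 0.052213876082078337 t(uphill) 0.003719008185954769 h -0.002730026909711844
pivot axial 0.19105251912344537 t(uphill) 0.002036548081261567 h -0.0019303362383569303
nose axial 0.04829941559271147 t(uphill) 0.0024995913161427537 h -0.0029734639385004644
pivot axial 0.18713805863407848 t(uphill) 0.0008171312114495517 h -0.002173773267145551
[0.66060643 0.04142094 0.23505159]
[0.64232077 0.03403305 0.22862736]
pin len 0.020741671782667077 el 18.04271171782944 centre rel [ 0.06524108  0.00168231 -0.00217377]
```

servo_tool(steps=[0, 0, 0, 0, 0, 0, 0, 0, 0, 0])

```text
time: 9.35
position: [0.6032, 0.0192, 0.323]
tcp_rot: [[0.927, 0.375, 0.001], [0.375, -0.927, -0.0], [0.001, 0.0, -1.0]]
wrist_force: [-0.1, -0.6, -2.5]
gripper_width: 0.0139
```

servo_tool(steps=[0.006, 0.0035, -0.015, 0, 0, 0.014, 0.007, -0.036, 0, 0, 0.0217, 0.0103, -0.0549, 0, 0, 0.0217, 0.0103, -0.0549, 0, 0, 0.0217, 0.0103, -0.0549, 0, 0, 0.0217, 0.0103, -0.0549, 0, 0])

```text
time: 10.1
position: [0.6253, 0.0299, 0.2687]
tcp_rot: [[0.927, 0.376, 0.002], [0.376, -0.927, -0.0], [0.001, 0.001, -1.0]]
wrist_force: [-0.9, 0.5, -2.5]
gripper_width: 0.0139
```

```bash
python3 - <<'E'
from h import *
d,s=save('wrist','w5.png');print(s['position'],s['time'],s['wrist_force'],s['gripper_width'],s['joint_positions'])
t=cv2.imread('pics/w5.png')
a=cv2.resize(t[80:200,200:300],None,fx=4,fy=4,interpolation=cv2.INTER_CUBIC)
d,s=save('side','s5.png');print(s['position'])
t=cv2.imread('pics/s5.png')
b=cv2.resize(t[115:215,165:245],None,fx=4.8,fy=4.8,interpolation=cv2.INTER_CUBIC)
cv2.imwrite('pics/crop_5.png',cv2.hconcat([a,b]))
E
```

```text
[0.62533891 0.02993573 0.26866197] 10.1 [-0.85881558  0.50749306 -2.5233028 ] 0.013931953355072347 [-9.02229617e-02  2.74254124e-01  1.32887004e+00 -1.24724771e-04
  1.53679054e+00  1.09549773e+00]
[0.62533174 0.02992234 0.26875619]
```

View pics/crop_5.png

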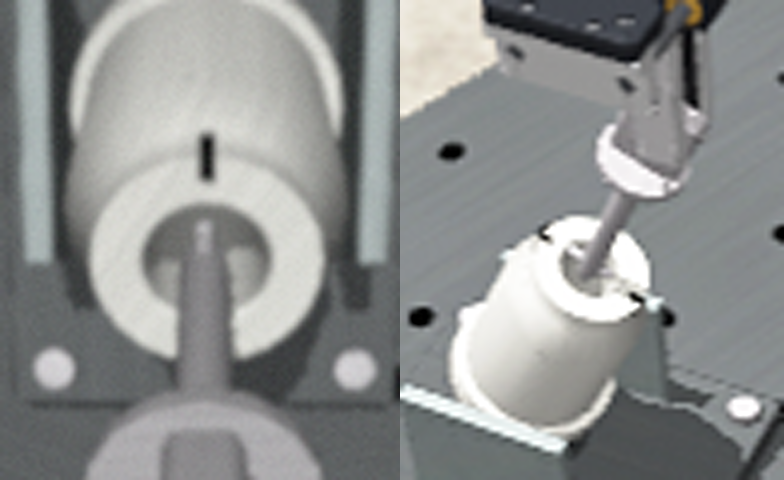

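servo_tool(steps=[0.004, 0.0016, -0.009, 0, 0, 0.008, 0.0032, -0.018, 0, 0, 0.0118, 0.0047, -0.0272, 0, 0, 0.0118, 0.0047, -0.0272, 0, 0, 0.0118, 0.0047, -0.0272, 0, 0])

```text
time: 10.82
position: [0.6368, 0.0348, 0.2402]
tcp_rot: [[0.927, 0.376, -0.0], [0.376, -0.927, -0.0], [-0.0, -0.0, -1.0]]
wrist_force: [-0.4, 0.9, -2.4]
gripper_width: 0.0137
```

```bash
cat > v.py <<'E'
from h import *
import sys
n=sys.argv[1]
d,s=save('wrist','w%s.png'%n)
az=np.radians(22);l=-np.array([np.cos(az),np.sin(az),0]);h=np.array([-np.sin(az),np.cos(az),0]);a=np.sin(np.radians(25))*l+np.array([0,0,np.cos(np.radians(25))])
t=np.cross(h,a);q=s['position']+[0,0,.019]-np.array([.6752,.0497,.172])
print(s['position'],s['time'],s['wrist_force'],s['gripper_width'],'a,t,h',q@a,q@t,q@h,'az',np.degrees(np.arctan2(s['tcp_rot'][1,0],s['tcp_rot'][0,0])))
T=cv2.imread('pics/w%s.png'%n)
A=cv2.resize(T[80:230,190:315],None,fx=3.2,fy=3.2,interpolation=cv2.INTER_CUBIC)
d,s=save('side','s%s.png'%n)
T=cv2.imread('pics/s%s.png'%n)
B=cv2.resize(T[115:215,165:245],None,fx=4.8,fy=4.8,interpolation=cv2.INTER_CUBIC)
cv2.imwrite('pics/crop_%s.png'%n,cv2.hconcat([A,B]))
E
python3 v.py 6
```

```text
[0.63675244 0.03477855 0.24019199] 10.825 [-0.38748701  0.85270741 -2.40542591] 0.013708161394294037 a,t,h 0.09645055089880243 -0.0005250601781488216 0.0005677783901713387 az 22.070230970046683
```

View pics/crop_6.png

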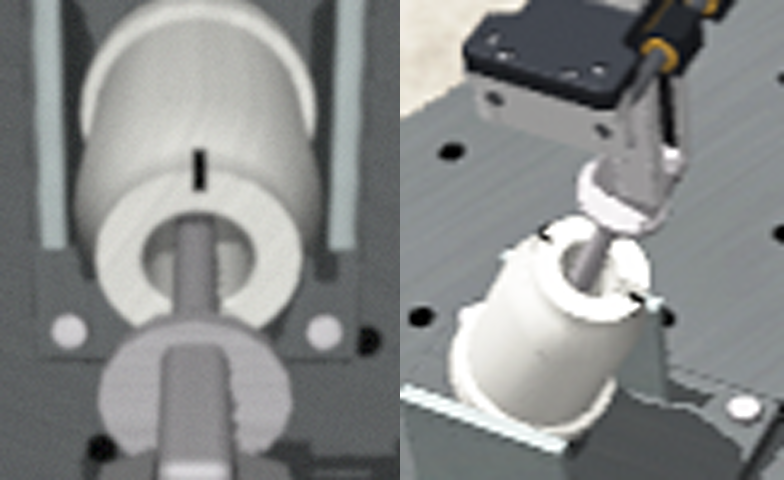

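servo_tool(steps=[0.004, 0.0016, -0.009, 0, 0, 0.008, 0.0032, -0.018, 0, 0, 0.0118, 0.0047, -0.0272, 0, 0, 0.0149, 0.006, -0.0344, 0, 0, 0.0149, 0.006, -0.0344, 0, 0, 0.0149, 0.006, -0.0344, 4, 0, 0.0149, 0.006, -0.0344, 7, 0, 0.0149, 0.006, -0.0344, 7, 0])

```text
time: 11.92
position: [0.6522, 0.04, 0.2065]
tcp_rot: [[0.875, 0.485, 0.002], [0.485, -0.875, -0.001], [0.001, 0.002, -1.0]]
wrist_force: [0.6, -1.6, -2.4]
gripper_width: 0.0138
```

```bash
python3 v.py 7
```

```text
[0.65222775 0.04003661 0.20653488] 11.925 [ 0.60051864 -1.56705371 -2.39683098] 0.013751487625209285 a,t,h 0.059050498718003525 4.011047318991782e-05 -0.00035417989478008286 az 29.004959870648708
```

View pics/crop_7.png

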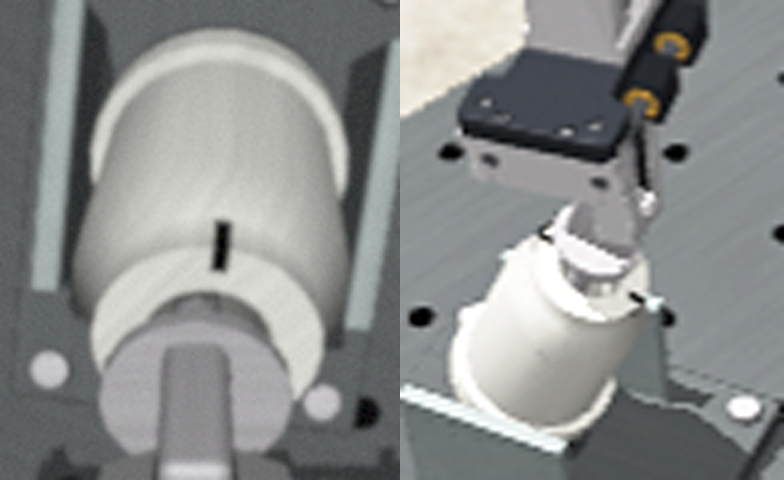

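servo_tool(steps=[0.0016, 0.0006, -0.0036, 0, 0, 0.0032, 0.0013, -0.0073, 0, 0, 0.0047, 0.0019, -0.0109, 0, 0, 0.0047, 0.0019, -0.0109, 0, 0, 0.0047, 0.0019, -0.0109, 0, 0])

```text
time: 12.65
position: [0.657, 0.0409, 0.2012]
tcp_rot: [[0.874, 0.485, 0.004], [0.485, -0.874, -0.003], [0.001, 0.005, -1.0]]
wrist_force: [-8.5, -5.1, 18.3]
gripper_width: 0.0137
```

servo_tool(steps=[-0.0024, -0.001, 0.0055, 0, 0, -0.0024, -0.001, 0.0055, 0, 0, -0.0024, -0.001, 0.0055, 0, 0.19, -0.0024, -0.001, 0.0055, 0, 0.19, -0.0024, -0.001, 0.0055, 0, 0.19, -0.0024, -0.001, 0.0055, 0, 0.19], grip_force=10)

```text
time: 13.4
position: [0.6537, 0.042, 0.2001]
tcp_rot: [[0.874, 0.486, -0.001], [0.486, -0.874, 0.0], [-0.001, -0.001, -1.0]]
wrist_force: [-0.4, -0.3, -0.0]
gripper_width: 0.0179
```

```bash
python3 v.py 8
```

```text
[0.65369145 0.04196773 0.20009347] 13.4 [-0.37317264 -0.29801117 -0.02934095] 0.01794155691253212 a,t,h 0.05233333500435107 -0.0007965457209814012 0.0008880087460092585 az 29.07987182306302
```

View pics/crop_8.png

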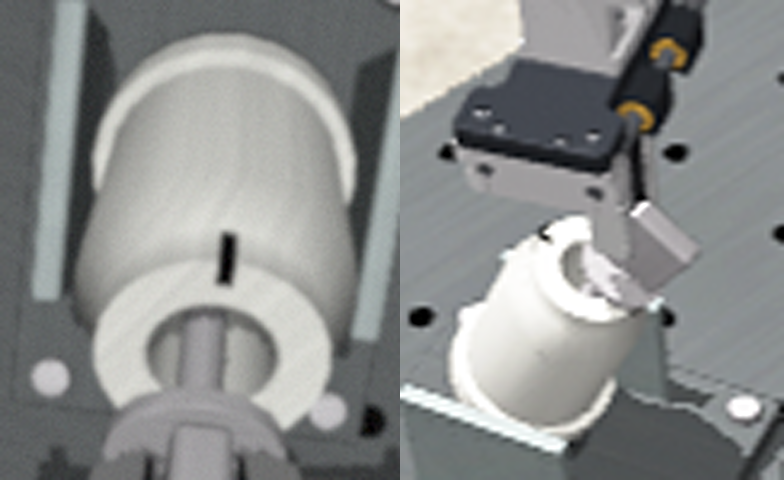

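```bash
python3 - <<'E'
import cv2
t=cv2.imread('pics/s8.png');w=cv2.imread('pics/w8.png')
a=cv2.resize(t[140:200,170:240],None,fx=8,fy=8,interpolation=cv2.INTER_CUBIC)
cv2.imwrite('pics/crop_8s.png',a)
a=cv2.resize(w[150:280,180:320],None,fx=4.5,fy=4.5,interpolation=cv2.INTER_CUBIC)
cv2.imwrite('pics/crop_8w.png',a)
E
```

```text
(no output)
```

View pics/crop_8s.png

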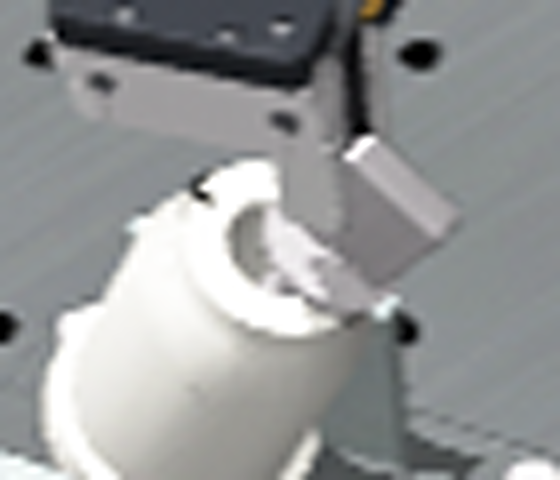

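View pics/crop_8w.png

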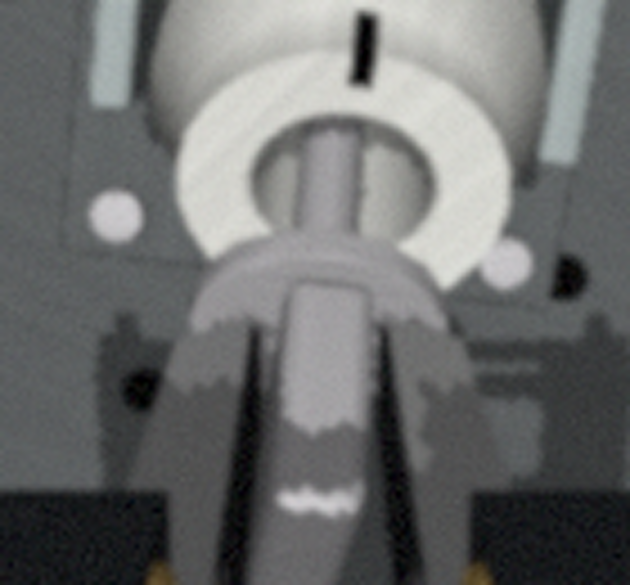

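```bash
python3 - <<'E'
from h import *
ds,ss=load('s8')
S=lambda x,y:(170+(x+.5)/8-.5,140+(y+.5)/8-.5)
az=np.radians(27);l=-np.array([np.cos(az),np.sin(az),0]);h=np.array([-np.sin(az),np.cos(az),0])
C=np.array([.6752,.0497,.172])
# visible face is offset +7mm toward camera (camera side = +h)
for off in (.007,):
  P=C+h*off
  pts={k:onplane(ds,ss,S(*q),P,h) for k,q in dict(U=(345,155),L=(442,228),B=(388,288)).items()}
  for k,X in pts.items(): print(k,X,'l',(X-C)@l,'z',X[2]-C[2])
  e=pts['L']-pts['U'];print(np.linalg.norm(e),'slope',np.degrees(np.arctan2(-e[2],e@l)))
  e=pts['L']-pts['B'];print(np.linalg.norm(e),'lean',np.degrees(np.arctan2(e@l,e[2])))
P=ss['position']+[0,0,.019];print('grasp l',(P-C)@l,'z',(P-C)[2])
E
```

```text
U [0.64687271 0.04312281 0.22495155] l 0.028225780728632268 z 0.05295155004607294
L [0.62207054 0.03048547 0.20487413] l 0.05606191233757269 z 0.03287413451010596
B [0.63841791 0.03881487 0.17419245] l 0.0377148240617141 z 0.002192452745183593
0.03432131753814443 slope 35.801847172787454
0.03574886353614779 lean 30.878656928306413
grasp l 0.02264790802164686 z 0.04724162513527774
```

servo_tool(steps=[-0.005, -0.0025, -0.002, 0, 0.19, -0.0085, -0.0043, -0.006, 0, 0.19, -0.0085, -0.0043, -0.011, 0, 0.19, -0.0085, -0.0043, -0.011, 0, 0.19, -0.0085, -0.0043, -0.011, 0, 0, -0.0085, -0.0043, -0.011, 0, 0, -0.0085, -0.0043, -0.011, 0, 0, -0.0085, -0.0043, -0.011, 0, 0], grip_force=10)

```text
time: 14.5
position: [0.6456, 0.0372, 0.1895]
tcp_rot: [[0.874, 0.486, 0.0], [0.486, -0.874, -0.0], [0.0, 0.0, -1.0]]
wrist_force: [1.4, -1.1, -2.0]
gripper_width: 0.0154
```

```bash
python3 v.py 9
```

```text
[0.64556433 0.03716443 0.18945089] 14.5 [ 1.39965369 -1.10901346 -1.99750819] 0.015406399700273594 a,t,h 0.04663288253811781 -0.013754396938312267 -0.0005210600654408209 az 29.056970398286197
```

View pics/crop_9.png

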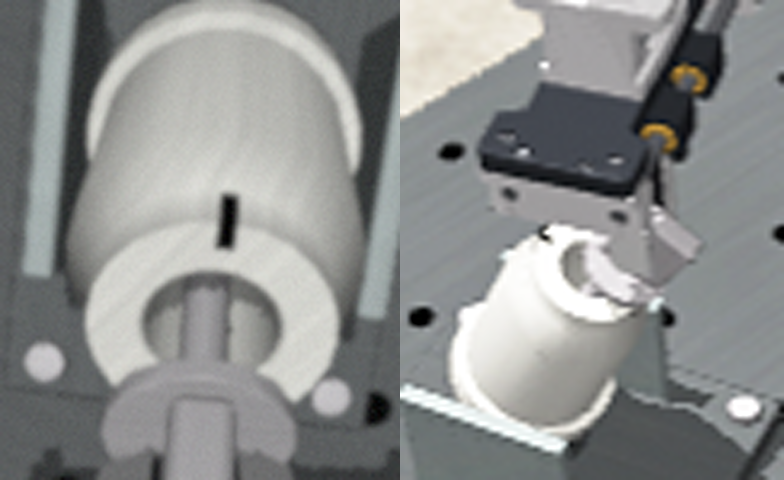

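servo_tool(steps=[0.003, 0.0014, 0.004, 0, 0, 0.007, 0.003, 0.006, 0, 0, 0.011, 0.005, 0.008, 0, 0, 0.0155, 0.007, 0.0095, 0, 0, 0.0155, 0.007, 0.0095, 0, 0, 0.0155, 0.007, 0.0095, 0, 0])

```text
time: 15.35
position: [0.6614, 0.0445, 0.1993]
tcp_rot: [[0.874, 0.486, 0.001], [0.486, -0.874, 0.0], [0.001, 0.0, -1.0]]
wrist_force: [0.2, -2.2, -0.3]
gripper_width: 0.0145
```

```bash
python3 v.py 10
```

```text
[0.66136069 0.04446341 0.1993318 ] 15.35 [ 0.20056441 -2.15125253 -0.34023875] 0.014471249071404211 a,t,h 0.04824276611627205 0.006173428128506337 0.0003290115446492757 az 29.074418833393874
```

View pics/crop_10.png

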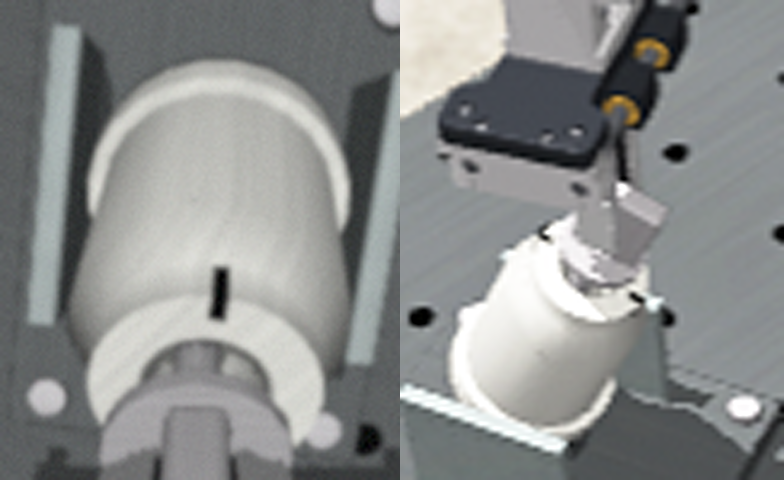

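servo_tool(steps=[-0.0012, -0.0005, 0.0027, 0, 0, -0.0014, -0.0002, 0.0027, 4, 0, -0.0016, 0.0001, 0.0027, 9, 0, -0.0019, 0.0004, 0.0027, 13, 0, -0.0019, 0.0004, 0.0027, 13, 0, -0.0019, 0.0004, 0.0027, 13, 0], grip_force=8)

```text
time: 16.2
position: [0.6591, 0.0446, 0.2019]
tcp_rot: [[0.743, 0.669, 0.0], [0.669, -0.743, -0.0], [0.0, 0.0, -1.0]]
wrist_force: [1.3, -2.7, -0.8]
gripper_width: 0.0164
```

```bash
python3 v.py 11
```

```text
[0.65913677 0.04462573 0.20188794] 16.2 [ 1.26783102 -2.67590393 -0.83019449] 0.016390664943482534 a,t,h 0.0514051506702381 0.005440019036494949 0.0013126109235213016 az 42.00455121255802
```

View pics/crop_11.png

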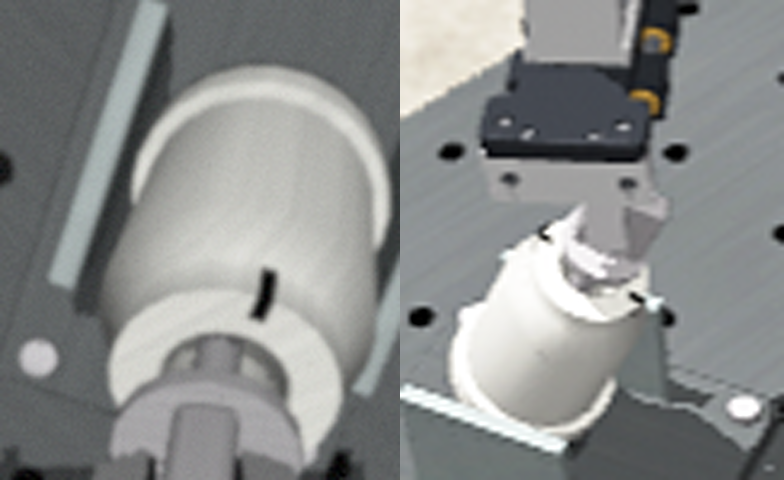

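servo_tool(steps=[0.001, 0.0004, -0.0023, 0, 0, 0.002, 0.0008, -0.0046, 0, 0, 0.003, 0.0012, -0.0068, 0, 0, 0.003, 0.0012, -0.0068, 0, 0])

```text
time: 16.8
position: [0.6631, 0.0457, 0.1981]
tcp_rot: [[0.742, 0.67, 0.004], [0.67, -0.742, -0.001], [0.002, 0.003, -1.0]]
wrist_force: [-2.1, -3.6, 8.5]
gripper_width: 0.0168
```

```bash
python3 v.py 12; python3 - <<'E'
import cv2
t=cv2.imread('pics/s12.png');w=cv2.imread('pics/w12.png')
a=cv2.resize(t[140:200,170:240],None,fx=8,fy=8,interpolation=cv2.INTER_CUBIC)
cv2.imwrite('pics/crop_12s.png',a)
a=cv2.resize(w[120:280,170:330],None,fx=3.7,fy=3.7,interpolation=cv2.INTER_CUBIC)
cv2.imwrite('pics/crop_12w.png',a)
E
```

```text
[0.66311798 0.04570081 0.19811849] 16.8 [-2.11330816 -3.56969855  8.53416447] 0.016808903227269762 a,t,h 0.04625865555771322 0.007557445846762837 0.0008180218409348004 az 42.06158442833873
```

View pics/crop_12s.png

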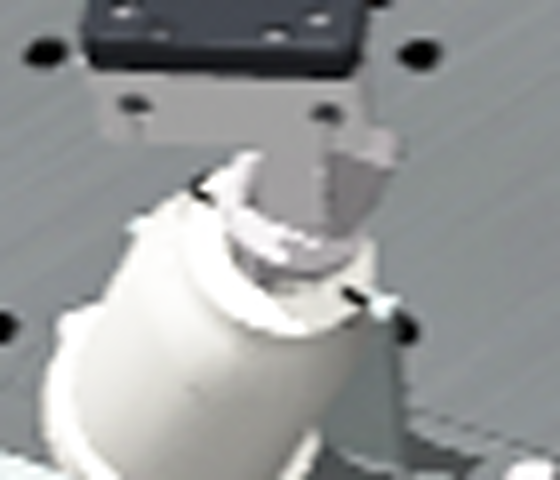

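View pics/crop_12w.png

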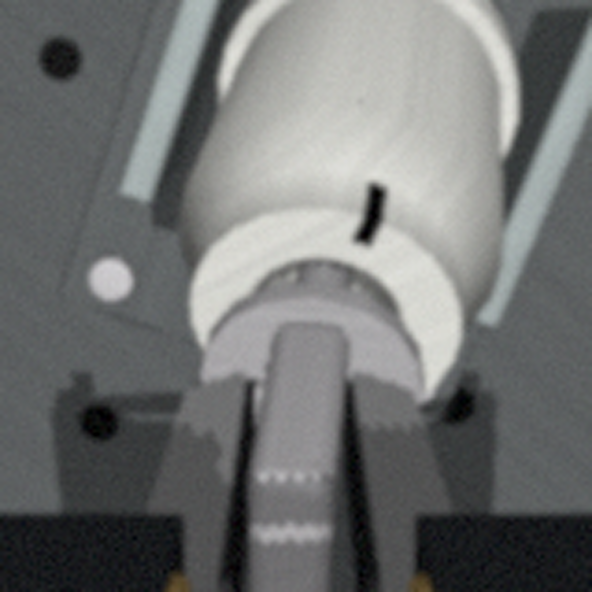

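```bash
python3 - <<'E'
from h import *
az=np.radians(22);l=-np.array([np.cos(az),np.sin(az),0]);h=np.array([-np.sin(az),np.cos(az),0]);a=np.sin(np.radians(25))*l+np.array([0,0,np.cos(np.radians(25))]);t=np.cross(h,a)
C=np.array([.6752,.0497,.172])
ds,ss=load('s12');S=lambda x,y:(170+(x+.5)/8-.5,140+(y+.5)/8-.5)
for q in [(293,228),(300,225),(290,235)]:
    X=onplane(ds,ss,S(*q),C,h);print(q,(X-C)@a,(X-C)@t)
for f in (6,9,12,15,18):
    print(f,[tuple(np.round((proj(ds,ss,C+a*f/1000+.022*(np.cos(p)*t+np.sin(p)*h))[0]-[170,140]+.5)*8)) for p in (0,np.pi/2,np.pi,-np.pi/2)])
dw,sw=load('w12')
for f in (6,9,12,15,18):
    print(f,[tuple(np.round((proj(dw,sw,C+a*f/1000+.022*(np.cos(p)*t+np.sin(p)*h))[0]-[170,120]+.5)*3.7)) for p in (0,np.pi/2,np.pi,-np.pi/2)])
E
```

```text
(293, 228) 0.01203658881066084 -0.0011512181761457606
(300, 225) 0.015131052973534386 -0.002454865624918179
(290, 235) 0.008371134097533223 -0.0014267640798158487
6 [(np.float64(221.0), np.float64(195.0)), (np.float64(248.0), np.float64(287.0)), (np.float64(347.0), np.float64(279.0)), (np.float64(319.0), np.float64(188.0))]
9 [(np.float64(223.0), np.float64(190.0)), (np.float64(251.0), np.float64(282.0)), (np.float64(350.0), np.float64(274.0)), (np.float64(322.0), np.float64(182.0))]
12 [(np.float64(226.0), np.float64(184.0)), (np.float64(254.0), np.float64(277.0)), (np.float64(354.0), np.float64(268.0)), (np.float64(325.0), np.float64(177.0))]
15 [(np.float64(229.0), np.float64(179.0)), (np.float64(257.0), np.float64(272.0)), (np.float64(357.0), np.float64(263.0)), (np.float64(328.0), np.float64(172.0))]
18 [(np.float64(232.0), np.float64(173.0)), (np.float64(261.0), np.float64(266.0)), (np.float64(360.0), np.float64(258.0)), (np.float64(331.0), np.float64(166.0))]
6 [(np.float64(359.0), np.float64(260.0)), (np.float64(221.0), np.float64(303.0)), (np.float64(289.0), np.float64(408.0)), (np.float64(421.0), np.float64(373.0))]
9 [(np.float64(358.0), np.float64(270.0)), (np.float64(218.0), np.float64(313.0)), (np.float64(287.0), np.float64(417.0)), (np.float64(420.0), np.float64(383.0))]
12 [(np.float64(356.0), np.float64(279.0)), (np.float64(214.0), np.float64(322.0)), (np.float64(285.0), np.float64(427.0)), (np.float64(419.0), np.float64(393.0))]
15 [(np.float64(354.0), np.float64(289.0)), (np.float64(211.0), np.float64(332.0)), (np.float64(283.0), np.float64(437.0)), (np.float64(419.0), np.float64(404.0))]
18 [(np.float64(353.0), np.float64(299.0)), (np.float64(208.0), np.float64(342.0)), (np.float64(280.0), np.float64(448.0)), (np.float64(418.0), np.float64(414.0))]
```

servo_tool(steps=[-0.0024, -0.001, 0.0055, 0, 0, -0.0026, -0.0007, 0.0055, 4, 0, -0.0029, -0.0003, 0.0055, 8, 0, -0.0032, 0.0001, 0.0055, 12, 0, -0.0032, 0.0001, 0.0055, 12, 0, -0.0022, 0.0005, 0.0032, 12, 0, -0.0012, 0.0009, 0.001, 12, 0, -0.0002, 0.0013, -0.0013, 12, 0, -0.0002, 0.0013, -0.0013, 12, 0])

```text
time: 18.02
position: [0.6615, 0.0474, 0.1924]
tcp_rot: [[0.587, 0.81, -0.001], [0.81, -0.587, 0.0], [-0.0, -0.001, -1.0]]
wrist_force: [1.7, -2.2, -0.9]
gripper_width: 0.0198
```

```bash
sed -i 's/T\[80:230,190:315\],None,fx=3.2,fy=3.2/T[120:280,180:330],None,fx=3,fy=3/;s/T\[115:215,165:245\],None,fx=4.8,fy=4.8/T[135:205,170:240],None,fx=480\/70,fy=480\/70/' v.py; python3 v.py 13
```

```text
[0.66147736 0.04744796 0.19244445] 18.025 [ 1.67829337 -2.16295898 -0.92994364] 0.01980506318892619 a,t,h 0.041482492077839175 0.004374037456998884 0.003052538864507553 az 54.0536090382799
```

View pics/crop_13.png

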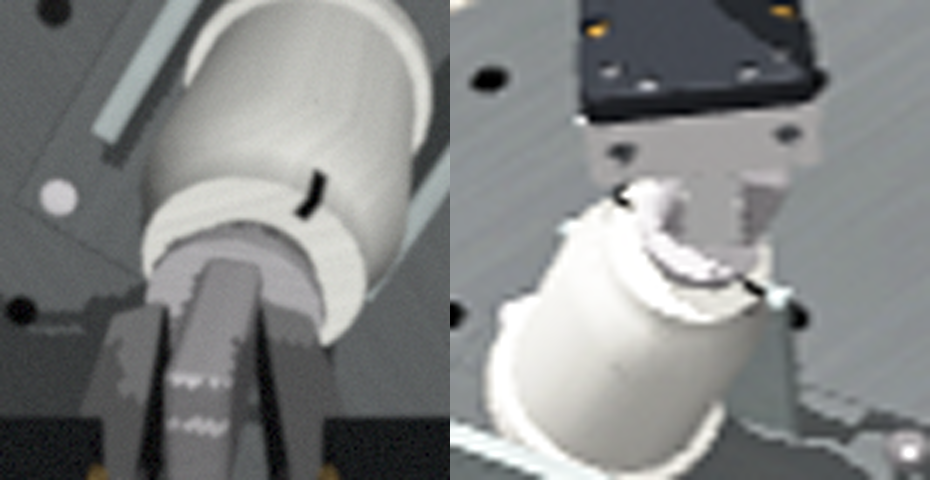

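servo_tool(steps=[0, 0, 0, 0, 0.25, 0, 0, 0, 0, 0.25, -0.001, -0.0036, 0.001, 0, 0.25, -0.001, -0.0036, 0.001, 0, 0.25, -0.001, -0.0036, 0.001, 0, 0, -0.001, -0.0036, 0.001, 0, 0, -0.001, -0.0036, 0.001, 0, 0, -0.001, -0.0036, 0.001, 0, 0])

```text
time: 19.12
position: [0.6609, 0.0435, 0.1948]
tcp_rot: [[0.587, 0.81, 0.0], [0.81, -0.587, -0.0], [-0.0, 0.0, -1.0]]
wrist_force: [0.9, -0.8, -0.3]
gripper_width: 0.019
```

```bash
python3 v.py 14
```

```text
[0.66094431 0.04346213 0.19476331] 19.125 [ 0.91664894 -0.76741914 -0.30359519] 0.019017645946095344 a,t,h 0.04442398603667977 0.0035528716722291217 -0.00044337649155746763 az 54.059512418040825
```

View pics/crop_14.png

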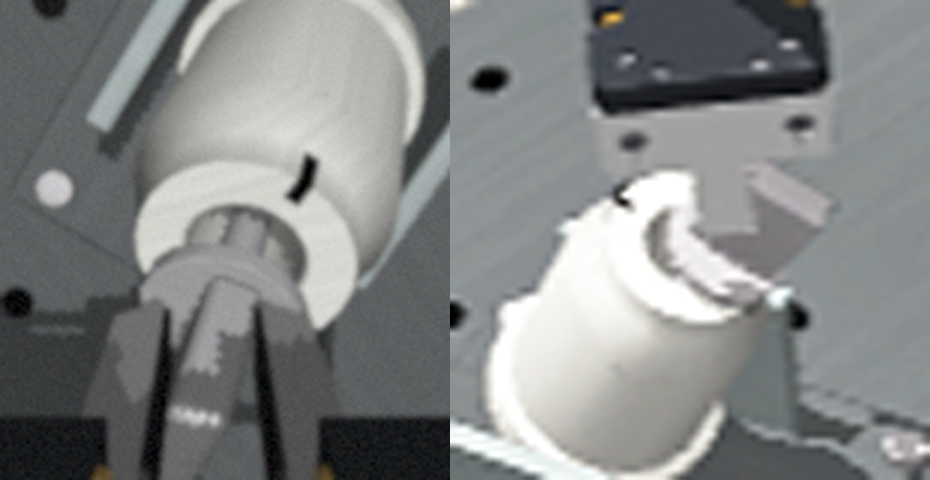

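servo_tool(steps=[0.003, 0.0012, 0.0015, 0, 0, 0.006, 0.0024, 0.003, 0, 0, 0.009, 0.0036, 0.004, 0, 0, 0.011, 0.0045, 0.005, 0, 0, 0.011, 0.0045, 0.005, 0, 0, 0.011, 0.0045, 0.005, 0, 0], grip_force=12)

```text
time: 19.98
position: [0.6719, 0.0481, 0.1997]
tcp_rot: [[0.587, 0.81, 0.0], [0.81, -0.587, -0.0], [0.0, 0.0, -1.0]]
wrist_force: [0.5, -1.3, -0.7]
gripper_width: 0.0171
```

```bash
python3 v.py 15
```

```text
[0.67189582 0.0481164  0.19969139] 19.975 [ 0.45693191 -1.32185724 -0.71826384] 0.017059413137287018 a,t,h 0.0438622025809415 0.01641843754108446 -0.00023052136628611618 az 54.06561989797915
```

View pics/crop_15.png

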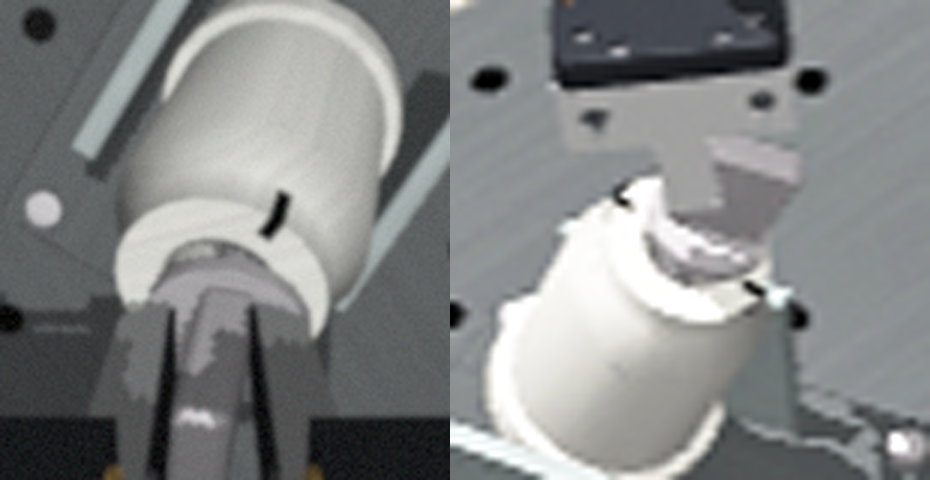

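```bash
python3 - <<'E'
from h import *
az=np.radians(22);l=-np.array([np.cos(az),np.sin(az),0]);h=np.array([-np.sin(az),np.cos(az),0]);a=np.sin(np.radians(25))*l+np.array([0,0,np.cos(np.radians(25))]);t=np.cross(h,a)
C=np.array([.6752,.0497,.172])
for n in ('13','15'):
    d,s=load('s'+n);k=480/70
    p=lambda X:(proj(d,s,X)[0]-[170,135]+.5)*k+[450,0]
    print(n,'axis',[p(C+a*x).round() for x in (0,.01,.03,.05)],'tcp',p(s['position']).round())
    im=cv2.imread('pics/s%s.png'%n)
    cv2.imwrite('pics/z%s.png'%n,cv2.resize(im[148:188,185:235],None,fx=15,fy=15,interpolation=cv2.INTER_CUBIC))
    print('z-crop axis',[((proj(d,s,C+a*x)[0]-[185,148]+.5)*15).round() for x in (0,.01,.03,.05)])
E
```

```text
13 axis [array([688., 246.]), array([697., 231.]), array([715., 201.]), array([733., 169.])] tcp [715. 221.]
z-crop axis [array([296., 344.]), array([315., 311.]), array([354., 244.]), array([395., 174.])]
15 axis [array([688., 246.]), array([697., 231.]), array([715., 201.]), array([733., 169.])] tcp [691. 192.]
z-crop axis [array([296., 344.]), array([315., 311.]), array([354., 244.]), array([395., 174.])]
```

View pics/z15.png

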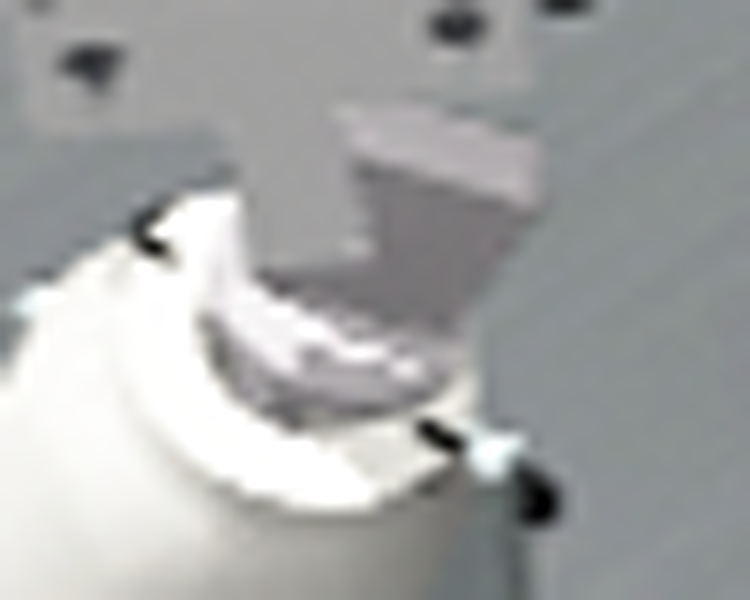

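```bash
cat > ang.py <<'E'
from h import *
az=np.radians(22);l=-np.array([np.cos(az),np.sin(az),0]);h=np.array([-np.sin(az),np.cos(az),0]);a=np.sin(np.radians(25))*l+np.array([0,0,np.cos(np.radians(25))]);t=np.cross(h,a)
C=np.array([.6752,.0497,.172])
def slopes(d,s,off,k,hgt=.055):
    for al in range(45,-100,-15):
        A=np.radians(al);x=np.cos(A)*t+np.sin(A)*h
        p,q=[(proj(d,s,C+a*hgt+x*e)[0]-off+.5)*k for e in (.018,-.018)]
        print(al,p.round(),q.round(),'slope deg',np.degrees(np.arctan2(*(q-p)[::-1])).round(1))
E
python3 - <<'E'
from ang import *
d,s=load('s15');slopes(d,s,[185,148],15)
d,s=load('w15');print('wrist (crop15)');slopes(d,s,[180,120],3)
E
```

```text
45 [294. 164.] [515. 149.] slope deg -4.0
30 [290. 138.] [520. 176.] slope deg 9.4
15 [293. 112.] [517. 201.] slope deg 21.7
0 [304.  90.] [506. 223.] slope deg 33.5
-15 [322.  72.] [489. 241.] slope deg 45.5
-30 [346.  60.] [465. 254.] slope deg 58.2
-45 [373.  55.] [438. 259.] slope deg 72.4
-60 [403.  57.] [408. 258.] slope deg 88.4
-75 [432.  65.] [378. 250.] slope deg 106.4
-90 [460.  80.] [350. 235.] slope deg 125.3
wrist (crop15)
45 [139. 391.] [188. 505.] slope deg 66.6
30 [161. 393.] [168. 503.] slope deg 86.3
15 [184. 399.] [148. 497.] slope deg 109.9
0 [205. 409.] [129. 489.] slope deg 133.4
-15 [223. 422.] [112. 478.] slope deg 153.1
-30 [237. 436.] [ 99. 465.] slope deg 168.3
-45 [245. 452.] [ 89. 451.] slope deg -179.7
-60 [248. 467.] [ 85. 437.] slope deg -169.6
-75 [245. 480.] [ 85. 423.] slope deg -160.2
-90 [236. 491.] [ 91. 410.] slope deg -150.9
```

servo_tool(steps=[0.0008, 0.0003, -0.0018, 0, 0, 0.0016, 0.0006, -0.0036, 0, 0, 0.0016, 0.0006, -0.0036, 0, 0, 0.0016, 0.0006, -0.0036, 0, 0], grip_force=10)

```text
time: 20.58
position: [0.6742, 0.0473, 0.1992]
tcp_rot: [[0.587, 0.809, 0.003], [0.809, -0.587, -0.003], [-0.0, 0.004, -1.0]]
wrist_force: [-2.2, -4.1, 10.0]
gripper_width: 0.0164
```

servo_tool(steps=[-0.0006, -0.0002, 0.0014, 0, 0, 0.0004, -0.0023, 0.0008, -10, 0, 0.0008, -0.0044, 0.0002, -20, 0, 0.0009, -0.0065, -0.0004, -30, 0, 0.0009, -0.0065, -0.0004, -30, 0, 0.0009, -0.0065, -0.0004, -30, 0])

```text
time: 21.32
position: [0.6741, 0.0431, 0.1961]
tcp_rot: [[0.912, 0.411, -0.0], [0.411, -0.912, 0.001], [0.0, -0.001, -1.0]]
wrist_force: [-2.4, 1.0, 5.1]
gripper_width: 0.0137
```

```bash
cat > z.py <<'E'
import sys
from ang import *
n=sys.argv[1]
d,s=save('side','s%s.png'%n);q=s['position']+[0,0,.019]-C
print(s['position'],s['time'],s['wrist_force'],s['gripper_width'],'a,t,h',q@a,q@t,q@h,'az',np.degrees(np.arctan2(s['tcp_rot'][1,0],s['tcp_rot'][0,0])))
im=cv2.imread('pics/s%s.png'%n);A=cv2.resize(im[145:190,185:235],None,fx=10,fy=10,interpolation=cv2.INTER_CUBIC)
d,s=save('wrist','w%s.png'%n)
im=cv2.imread('pics/w%s.png'%n);B=cv2.resize(im[120:270,180:280],None,fx=3,fy=3,interpolation=cv2.INTER_CUBIC)
cv2.imwrite('pics/z%s.png'%n,cv2.hconcat([A,B]))
E
python3 z.py 16
```

```text
[0.67413974 0.04305142 0.19613838] 21.325 [-2.40345958  1.01181783  5.13070429] 0.013738152524062375 a,t,h 0.0405646831880212 0.015082868789462488 -0.00576728025618419 az 24.236373424722913
```

View pics/z16.png

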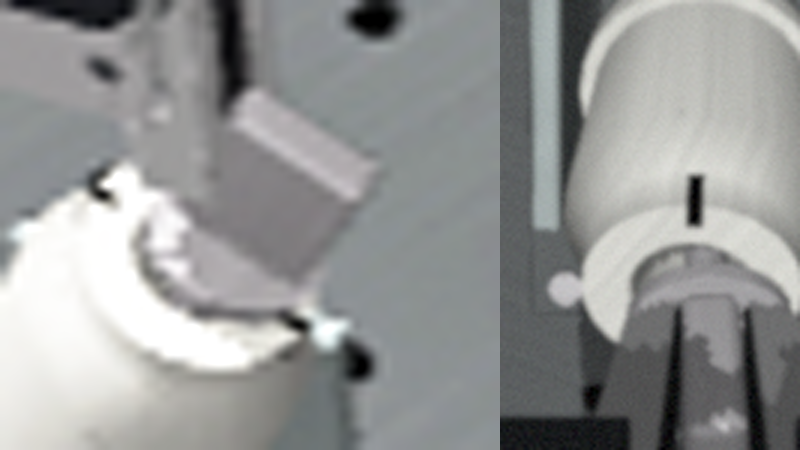

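servo_tool(steps=[0.0002, 0.002, -0.0006, -9, 0, 0.0004, 0.0026, -0.0012, -17, 0, 0.0006, 0.001, -0.0017, -26, 0, 0.0007, -0.0013, -0.0022, -34, 0, 0.0007, -0.0013, -0.0022, -34, 0, 0.0007, -0.0013, -0.0022, -34, 0])

```text
time: 22.18
position: [0.6761, 0.042, 0.1949]
tcp_rot: [[0.985, -0.17, 0.003], [-0.17, -0.985, 0.002], [0.003, -0.002, -1.0]]
wrist_force: [-0.8, 1.9, 6.7]
gripper_width: 0.0169
```

```bash
python3 z.py 17
```

```text
[0.67609721 0.04196195 0.19494265] 22.175 [-0.84235012  1.89826508  6.73204508] 0.016872590169339428 a,t,h 0.038886438360515405 0.01585253203322849 -0.007510700383123653 az -9.816006961631674
```

View pics/z17.png

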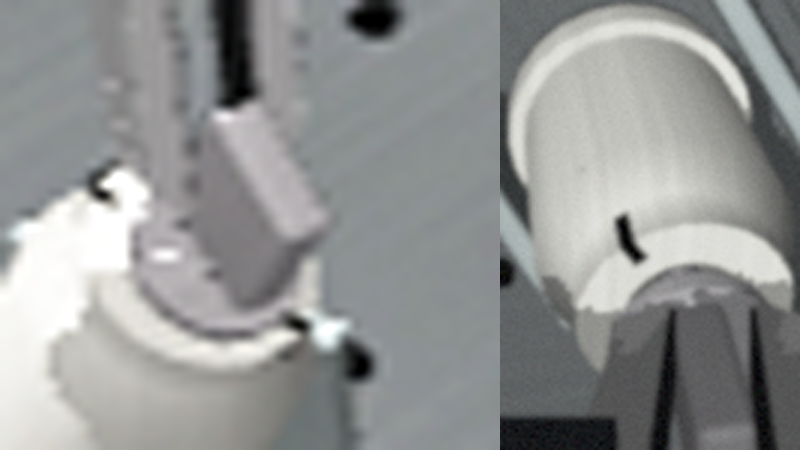

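servo_tool(steps=[-0.0003, -0.002, -0.0004, -9, 0, -0.0009, -0.0043, -0.0008, -17, 0, -0.002, -0.006, -0.0012, -26, 0, -0.0033, -0.0075, -0.0015, -34, 0, -0.0033, -0.0075, -0.0015, -34, 0, -0.0033, -0.0075, -0.0015, -34, 0])

```text
time: 23.02
position: [0.6723, 0.0341, 0.1915]
tcp_rot: [[0.722, -0.692, 0.001], [-0.692, -0.722, 0.001], [0.0, -0.002, -1.0]]
wrist_force: [1.1, 3.2, -1.4]
gripper_width: 0.0201
```

```bash
python3 z.py 18
```

```text
[0.67229864 0.03412809 0.19150756] 23.025 [ 1.12291965  3.18909098 -1.38441105] 0.02007218994188304 a,t,h 0.03850186229652582 0.008549144635530859 -0.01335115926704734 az -43.77085502491216
```

View pics/z18.png

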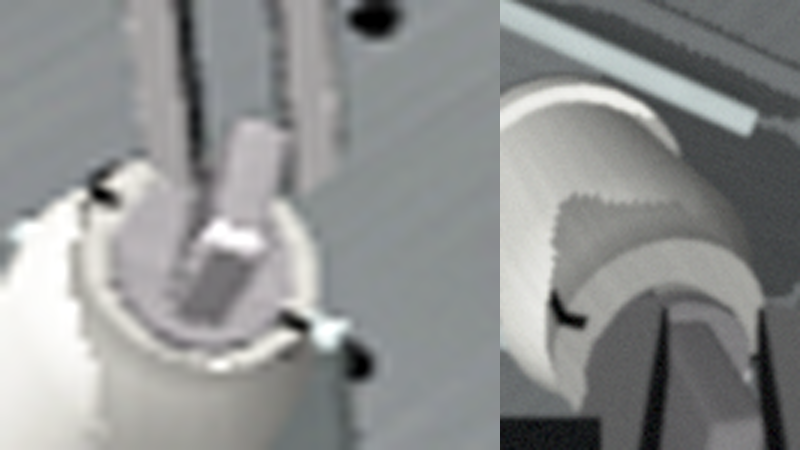

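servo_tool(steps=[-0.0014, -0.0012, 0.0003, -7, 0, -0.0027, -0.0022, 0.0005, -14, 0, -0.0027, -0.0022, 0.0005, -14, 0, -0.0027, -0.0022, 0.0005, -14, 0])

```text
time: 23.62
position: [0.6691, 0.0301, 0.1915]
tcp_rot: [[0.532, -0.847, -0.0], [-0.847, -0.532, -0.002], [0.001, 0.001, -1.0]]
wrist_force: [4.0, -2.1, -6.9]
gripper_width: 0.014
```

```bash
python3 z.py 19
```

```text
[0.66907424 0.03008567 0.19146455] 23.625 [ 4.0157551  -2.11425002 -6.85356863] 0.01400220159271872 a,t,h 0.04036632127101175 0.00444902087391899 -0.015891335745147176 az -57.8421306568741
```

View pics/z19.png

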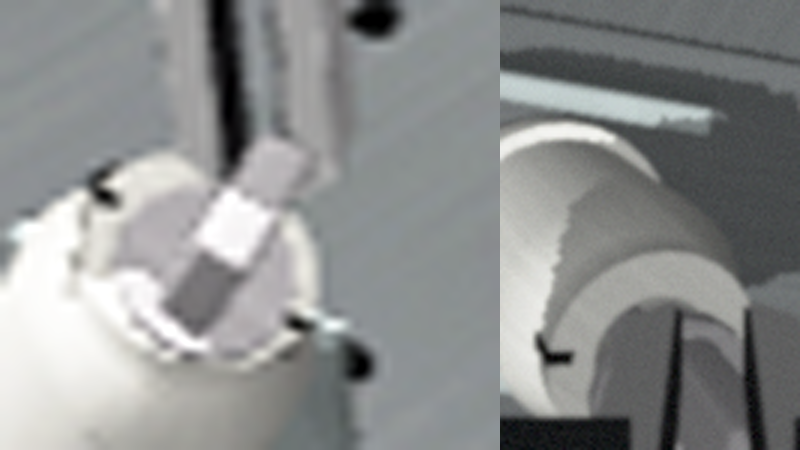

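servo_tool(steps=[0, 0, 0, 0, 0.3, 0, 0, 0, 0, 0.32, 0, 0, 0, 0, 0.32, 0, 0, 0, 0, 0.32])

```text
time: 24.22
position: [0.6688, 0.0318, 0.1929]
tcp_rot: [[0.531, -0.847, -0.0], [-0.847, -0.531, 0.0], [-0.0, -0.0, -1.0]]
wrist_force: [0.4, 0.5, 0.1]
gripper_width: 0.03
```

```bash
python3 z.py 20; python3 - <<'E'
from ang import *
d,s=load('s20');slopes(d,s,[185,145],10,.046)
for f in (0,3,6):print(f,[((proj(d,s,C+a*f/1000+.022*(np.cos(p)*t+np.sin(p)*h))[0]-[185,145]+.5)*10).round() for p in (0,np.pi/2,np.pi,-np.pi/2)])
print('rim',[((proj(d,s,C+.0285*(np.cos(p)*t+np.sin(p)*h))[0]-[185,145]+.5)*10).round() for p in (0,np.pi/2,np.pi,-np.pi/2)])
E
```

```text
[0.66882091 0.03177635 0.19288342] 24.225 [0.37909444 0.5079778  0.07499321] 0.02995036936524924 a,t,h 0.041483858007961984 0.005409786274638538 -0.014228866101701515 az -57.90635303551993
45 [184. 161.] [330. 150.] slope deg -4.1
30 [181. 143.] [334. 168.] slope deg 9.3
15 [184. 126.] [332. 185.] slope deg 21.6
0 [191. 111.] [325. 200.] slope deg 33.5
-15 [203. 100.] [313. 212.] slope deg 45.5
-30 [219.  92.] [298. 220.] slope deg 58.3
-45 [237.  88.] [279. 224.] slope deg 72.5
-60 [256.  89.] [260. 223.] slope deg 88.5
-75 [276.  95.] [240. 218.] slope deg 106.4
-90 [294. 105.] [221. 208.] slope deg 125.3
0 [array([118., 207.]), array([153., 322.]), array([276., 311.]), array([241., 198.])]
3 [array([122., 201.]), array([157., 316.]), array([280., 305.]), array([245., 191.])]
6 [array([126., 194.]), array([160., 309.]), array([284., 298.]), array([248., 185.])]
rim [array([ 95., 192.]), array([139., 341.]), array([299., 327.]), array([253., 180.])]
```

View pics/z20.png

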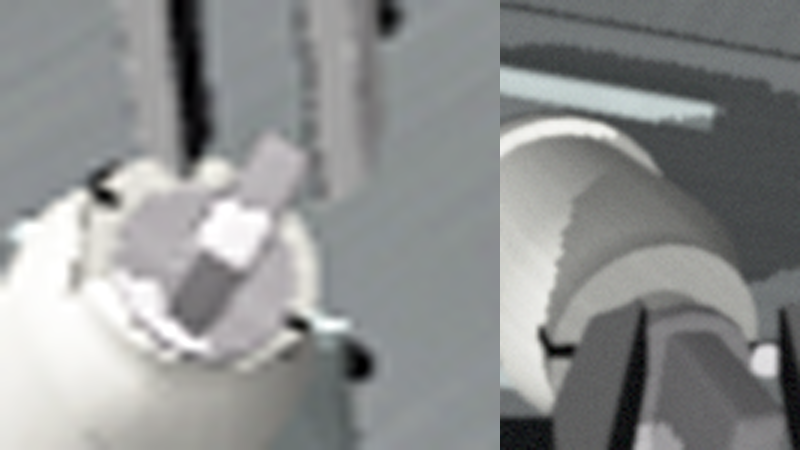

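servo_tool(steps=[0, 0, 0.01, 0, 0.32, 0, 0, 0.03, 0, 0.4, 0, 0, 0.06, 0, 0.5, 0, 0, 0.1, 0, 0.5, 0, 0, 0.12, 0, 0.5, -0.03, 0.02, 0.12, 0, 0.5, -0.03, 0.02, 0.12, 0, 0.5, -0.03, 0.02, 0.12, 0, 0.5])

```text
time: 25.32
position: [0.6396, 0.051, 0.3137]
tcp_rot: [[0.531, -0.847, 0.002], [-0.847, -0.531, -0.0], [0.002, -0.002, -1.0]]
wrist_force: [0.6, 0.6, -0.5]
gripper_width: 0.047
```

```bash
python3 - <<'E'
from ang import *
d,s=save('side','s21.png');print(s['position'],s['time'])
im=cv2.imread('pics/s21.png');cv2.imwrite('pics/z21.png',cv2.resize(im[145:190,185:235],None,fx=14,fy=14,interpolation=cv2.INTER_CUBIC))
d,s=save('wrist','w21.png');p=proj(d,s,C)[0];print(p)
x,y=(p-40).astype(int);print(x,y)
im=cv2.imread('pics/w21.png');cv2.imwrite('pics/y21.png',cv2.resize(im[y:y+80,max(x,0):x+80],None,fx=7,fy=7,interpolation=cv2.INTER_CUBIC))
E
```

```text
[0.63959477 0.05104231 0.31371864] 25.325
[225.12841071 171.27130786]
185 131
```

View pics/z21.png

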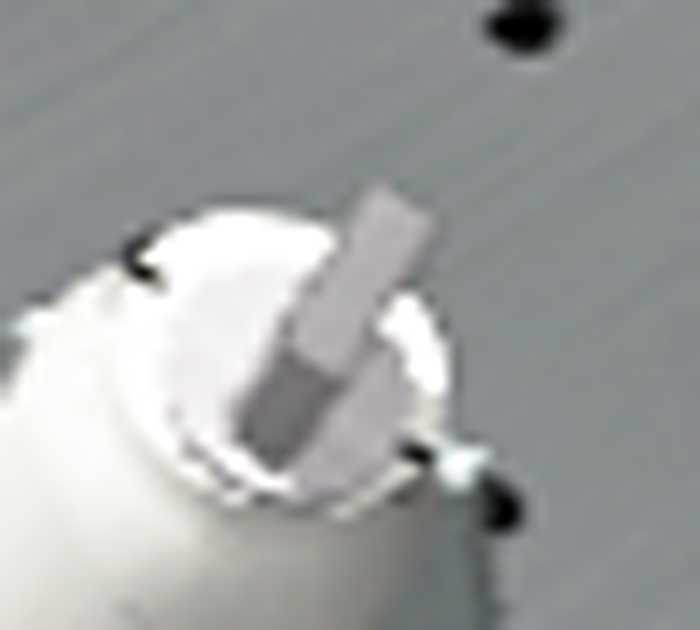

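View pics/y21.png

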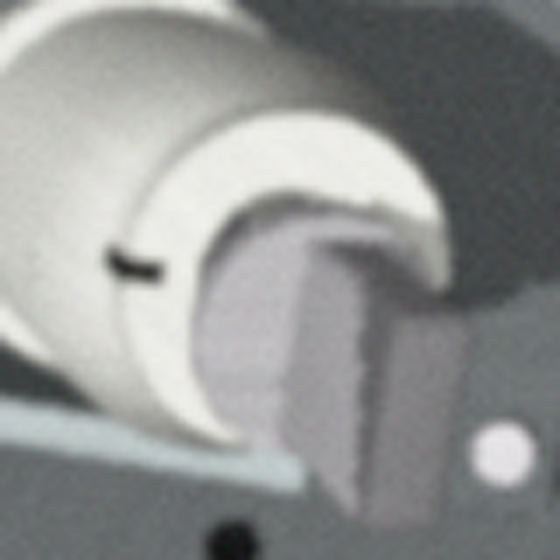

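```bash
python3 - <<'E'
from ang import *
for n,off,k in (('w21',[185,131],7),('s21',[185,145],14)):
    d,s=load(n);pj=lambda X:((proj(d,s,X)[0]-off+.5)*k).round().astype(int).tolist()
    print(n)
    for lab,f,r in (('rim',0,.0285),('flbot',0,.022),('fltop',.006,.022)):
        print(lab,[pj(C+a*f+r*(np.cos(p)*t+np.sin(p)*h)) for p in np.arange(0,2*np.pi,np.pi/4)])
    for al in (-70,-80,-90):
        A=np.radians(al);x=np.cos(A)*t+np.sin(A)*h;y=np.cross(a,x)
        print(al,'wing top corners',[pj(C+a*.046+x*i*.018+y*j*.007) for i,j in((1,1),(1,-1),(-1,-1),(-1,1))])
E
```

```text
w21
rim [[120, 270], [153, 393], [259, 447], [374, 408], [437, 300], [413, 180], [311, 117], [187, 152]]
flbot [[159, 274], [183, 368], [265, 411], [354, 381], [403, 297], [384, 204], [305, 156], [210, 184]]
fltop [[169, 282], [193, 378], [276, 421], [367, 390], [417, 305], [398, 211], [318, 162], [221, 190]]
-70 wing top corners [[325, 250], [414, 226], [449, 453], [365, 479]]
-80 wing top corners [[345, 238], [434, 231], [431, 464], [345, 476]]
-90 wing top corners [[366, 230], [453, 239], [411, 473], [326, 468]]
s21
rim [[133, 269], [117, 376], [195, 478], [322, 511], [419, 457], [432, 350], [355, 252], [232, 218]]
flbot [[166, 290], [154, 373], [214, 451], [311, 477], [386, 436], [397, 353], [337, 277], [242, 251]]
fltop [[176, 271], [164, 355], [225, 433], [322, 459], [398, 418], [408, 335], [348, 258], [252, 232]]
-70 wing top corners [[336, 117], [417, 143], [386, 321], [303, 295]]
-80 wing top corners [[356, 118], [434, 155], [366, 320], [287, 282]]
-90 wing top corners [[376, 123], [448, 170], [346, 315], [272, 267]]
```

```bash
python3 - <<'E'
import cv2
im=cv2.imread('pics/w21.png')[155:210,205:260]
im=cv2.convertScaleAbs(im,alpha=1.4,beta=-40)
cv2.imwrite('pics/y21b.png',cv2.resize(im,None,fx=11,fy=11,interpolation=cv2.INTER_CUBIC))
E
```

```text
(no output)
```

View pics/y21b.png

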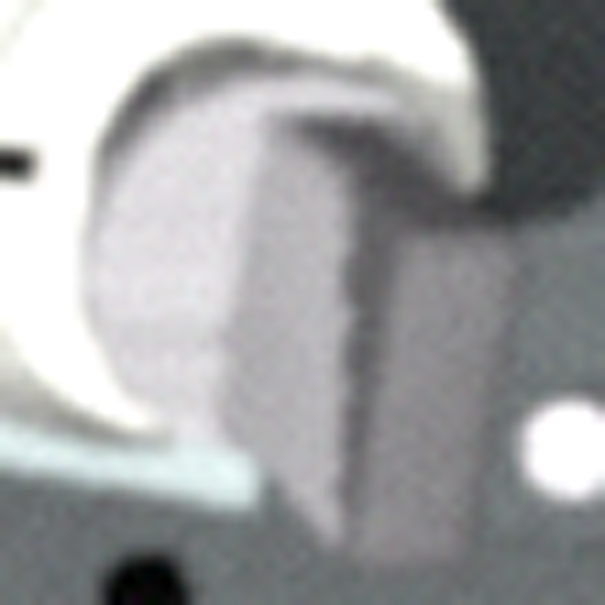

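```bash
python3 - <<'E'
from ang import *
dw,sw=load('w21');ds,ss=load('s21')
W=lambda x,y:(205+(x+.5)/11-.5,155+(y+.5)/11-.5);S=lambda x,y:(185+(x+.5)/14-.5,145+(y+.5)/14-.5)
E1=tri([(dw,sw,W(455,243)),(ds,ss,S(406,200))]);E2=tri([(dw,sw,W(405,555)),(ds,ss,S(315,368))])
for e in (E1,E2,(E1+E2)/2): q=e-C;print(e,'a,t,h',(q@a).round(4),(q@t).round(4),(q@h).round(4))
x=E1-E2;L=np.linalg.norm(x);x/=L;print(L,'x in a,t,h',x@a,x@t,x@h)
E
```

```text
[0.65456507 0.03505038 0.21433483] a,t,h 0.0488 -0.0044 -0.0059
[0.64188705 0.06553482 0.20685349] a,t,h 0.0421 -0.0079 0.0272
[0.64822606 0.0502926  0.21059416] a,t,h 0.0455 -0.0062 0.0107
0.033852671487457284 x in a,t,h 0.19610686805387548 0.10237066259288223 -0.9752242530528012
```

servo_tool(steps=[0.0164, -0.018, 0, 0, 0, 0.0164, -0.018, -0.03, 0, 0, 0.0164, -0.018, -0.06, 0, 0, 0.0164, -0.018, -0.085, 0, 0, 0.0164, -0.018, -0.09, 0, 0, 0.0164, -0.018, -0.09, 0, 0, 0.0164, -0.018, -0.09, 0, 0])

```text
time: 26.3
position: [0.6566, 0.033, 0.2242]
tcp_rot: [[0.531, -0.848, 0.003], [-0.848, -0.531, -0.0], [0.002, -0.002, -1.0]]
wrist_force: [-0.6, -0.5, 0.5]
gripper_width: 0.0003
```

```bash
python3 z.py 22
```

```text
[0.6565506  0.03303327 0.22422658] 26.3 [-0.55320275 -0.54513584  0.50032507] 0.0003445841119483213 a,t,h 0.07449947955503215 0.008771805415569179 -0.008466931510217022 az -57.943608375669434
```

View pics/z22.png

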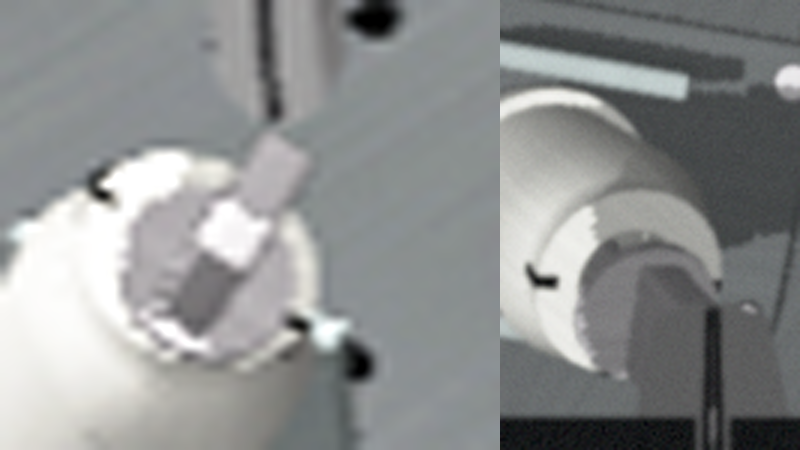

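servo_tool(steps=[0, 0, -0.004, 0, 0, 0, 0, -0.007, 0, 0, 0, 0, -0.009, 0, 0, 0, 0, -0.011, 0, 0, 0, 0, -0.011, 0, 0])

```text
time: 27.02
position: [0.6554, 0.0333, 0.2114]
tcp_rot: [[0.531, -0.847, 0.0], [-0.847, -0.531, 0.0], [-0.0, -0.0, -1.0]]
wrist_force: [0.4, 0.9, 0.5]
gripper_width: 0.0007
```

```bash
python3 z.py 23
```

```text
[0.65542851 0.03327122 0.21143392] 27.025 [0.41827145 0.85682477 0.46828184] 0.0006600146518667986 a,t,h 0.06330740527694724 0.002503261987709111 -0.007825968549110274 az -57.93342447884015
```

View pics/z23.png

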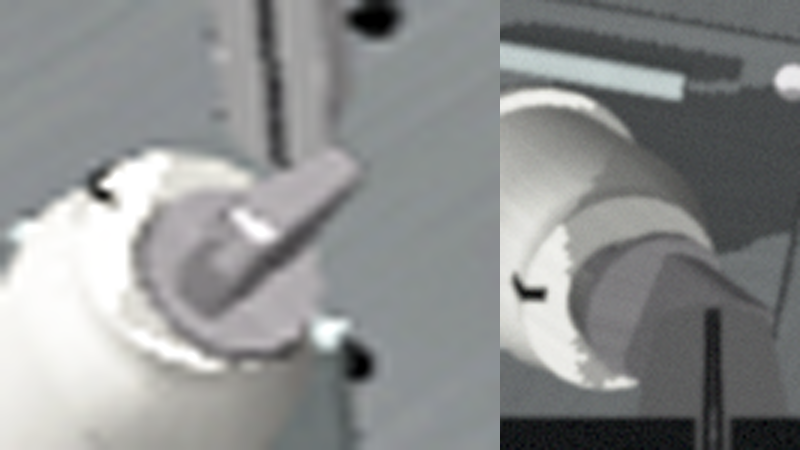

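servo_tool(steps=[0.004, -0.003, 0.02, 0, 0, 0.004, -0.003, 0.06, 0, 0, -0.026, 0.02, 0.1, 0, 0.4, -0.026, 0.02, 0.1, 0, 0.4, -0.026, 0.02, 0.1, 0, 0.4])

```text
time: 27.75
position: [0.6293, 0.0531, 0.3108]
tcp_rot: [[0.531, -0.847, -0.001], [-0.847, -0.531, -0.0], [0.0, 0.001, -1.0]]
wrist_force: [-0.5, -0.2, -0.8]
gripper_width: 0.0271
```

```bash
cat > y.py <<'E'
import sys
from ang import *
n=sys.argv[1]
d,s=save('side','s%s.png'%n);print(s['position'],s['time'])
im=cv2.imread('pics/s%s.png'%n);A=cv2.resize(im[145:190,185:235],None,fx=8,fy=8,interpolation=cv2.INTER_CUBIC)
d,s=save('wrist','w%s.png'%n);p=proj(d,s,C+a*.02)[0];x,y=(p-[25,22]).astype(int);print('wcrop',x,y)
im=cv2.imread('pics/w%s.png'%n);B=cv2.resize(im[y:y+45,x:x+50],None,fx=8,fy=8,interpolation=cv2.INTER_CUBIC)
cv2.imwrite('pics/y%s.png'%n,cv2.hconcat([A,B]))
E
python3 y.py 24
```

```text
[0.62925378 0.05312659 0.31077454] 27.75
wcrop 198 146
```

View pics/y24.png

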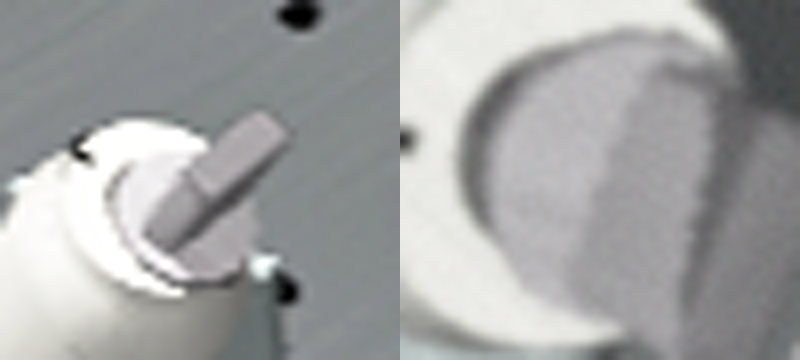

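```bash
python3 - <<'E'
import cv2
im=cv2.imread('pics/w24.png')[140:205,195:265]
im=cv2.convertScaleAbs(im,alpha=1.3,beta=-30)
A=cv2.resize(im,None,fx=7,fy=7,interpolation=cv2.INTER_CUBIC)
im=cv2.imread('pics/s24.png')[150:185,190:225]
B=cv2.resize(im,None,fx=13,fy=13,interpolation=cv2.INTER_CUBIC)
cv2.imwrite('pics/x24.png',cv2.hconcat([A,B]))
print(A.shape)
E
```

```text
(455, 490, 3)
```

View pics/x24.png

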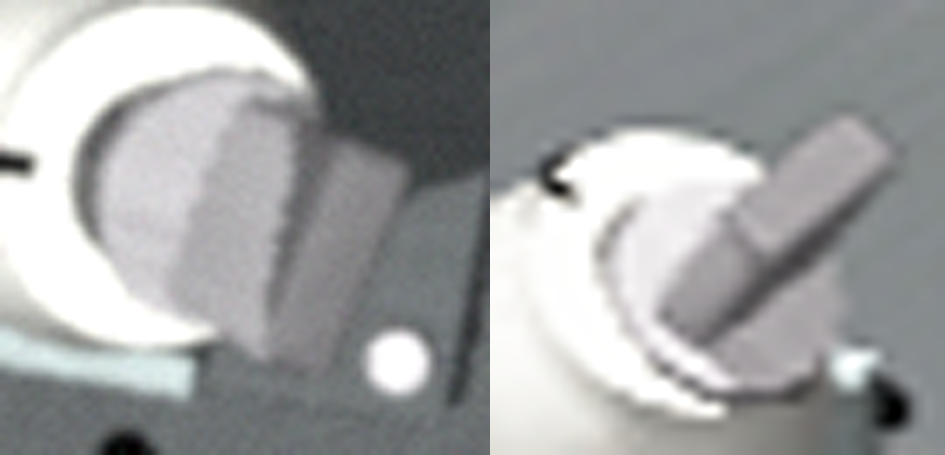

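```bash
python3 - <<'E'
from ang import *
dw,sw=load('w24');ds,ss=load('s24')
W=lambda x,y:(195+(x+.5)/7-.5,140+(y+.5)/7-.5);S=lambda x,y:(190+(x-490+.5)/13-.5,150+(y+.5)/13-.5)
E1=tri([(dw,sw,W(377,153)),(ds,ss,S(871,138))]);E2=tri([(dw,sw,W(308,358)),(ds,ss,S(752,235))])
for e in (E1,E2,(E1+E2)/2): q=e-C;print(e,'a,t,h',(q@a).round(4),(q@t).round(4),(q@h).round(4))
x=E1-E2;L=np.linalg.norm(x);x/=L;print(L,'x in a,t,h',x@a,x@t,x@h)
# end-face vertical edge in side view: bottom mid
B=onplane(ds,ss,S(690,328),E2,h);q=B-C;print('B',(q@a).round(4),(q@t).round(4),(q@h).round(4),np.linalg.norm(B-E2))
E
```

```text
[0.64955241 0.0234911  0.20559486] a,t,h 0.0446 -0.0163 -0.0147
[0.64284893 0.05524714 0.20889607] a,t,h 0.0452 -0.0097 0.0173
[0.64620067 0.03936912 0.20724547] a,t,h 0.0449 -0.013 0.0013
0.03262331625799551 x in a,t,h -0.018120776818518067 -0.20057989284660754 -0.9795097467780179
B 0.0111 -0.0076 0.0173 0.03421162208318694
```

servo_tool(steps=[0.024, -0.011, 0, 10.6, 0.36, 0.024, -0.011, 0, 21.2, 0.36, 0.024, -0.011, 0, 31.8, 0.36, 0.024, -0.011, 0, 42.4, 0.36, 0.024, -0.011, 0, 53, 0.36, 0.024, -0.011, 0, 63.6, 0.36, 0.024, -0.011, 0, 74.2, 0.36, 0.024, -0.011, 0, 84.8, 0.36, 0.024, -0.011, 0, 95.4, 0.36, 0.024, -0.011, 0, 106, 0.36], grip_force=5)

```text
time: 29.1
position: [0.653, 0.0416, 0.3087]
tcp_rot: [[0.664, 0.747, -0.004], [0.747, -0.664, 0.0], [-0.003, -0.003, -1.0]]
wrist_force: [-0.1, 0.5, -0.4]
gripper_width: 0.0336
```

servo_tool(steps=[0, 0, -0.02, 10.6, 0.36, 0, 0, -0.04, 21.2, 0.36, 0, 0, -0.06, 31.8, 0.36, 0, 0, -0.075, 42.4, 0.36, 0, 0, -0.08, 53, 0.36, 0, 0, -0.08, 53, 0.36, 0, 0, -0.08, 53, 0.36])

```text
time: 29.98
position: [0.6534, 0.0419, 0.2306]
tcp_rot: [[-0.189, 0.982, -0.001], [0.982, 0.189, 0.0], [0.0, -0.001, -1.0]]
wrist_force: [0.5, -0.1, -0.1]
gripper_width: 0.0341
```

```bash
python3 v.py 25;
```

```text
[0.65336765 0.04194299 0.23062859] 29.975 [ 0.51021314 -0.06300836 -0.0546389 ] 0.03406143490459763 a,t,h 0.08013834101691449 0.011827659007174965 0.000986361915908995 az 100.8929854970054
```

View pics/crop_25.png

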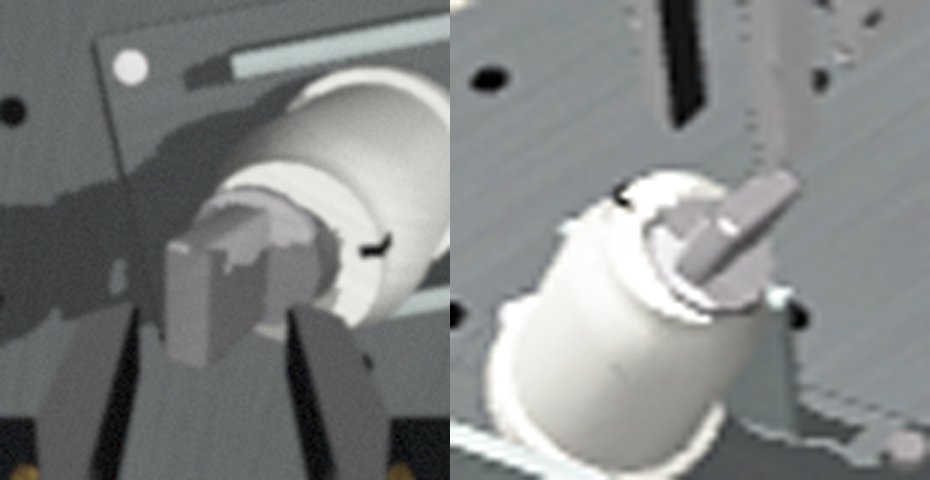

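servo_tool(steps=[-0.003, 0, -0.012, 0, 0.36, -0.003, 0, -0.024, 0, 0.36, -0.003, 0, -0.034, 0, 0.36, -0.003, 0, -0.034, 0, 0.36, -0.003, 0, -0.034, 0, 0, -0.003, 0, -0.034, 0, 0, -0.003, 0, -0.034, 0, 0], grip_force=5)

```text
time: 30.95
position: [0.6503, 0.0422, 0.1981]
tcp_rot: [[-0.192, 0.981, 0.0], [0.981, 0.192, -0.0], [-0.0, 0.0, -1.0]]
wrist_force: [-1.6, -0.6, 2.5]
gripper_width: 0.0193
```

```bash
python3 v.py 26;
```

```text
[0.65034836 0.04217883 0.19813243] 30.95 [-1.57566711 -0.58965617  2.45636151] 0.019312709528374074 a,t,h 0.051832574668776436 -0.004362892394533272 0.002336079024182496 az 101.06093188012342
```

View pics/crop_26.png

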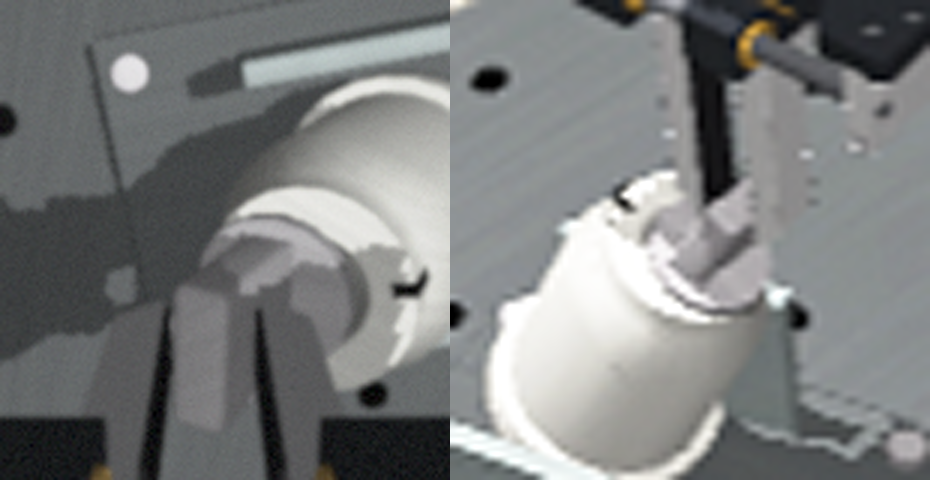

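servo_tool(steps=[0.003, 0.0005, 0, 0, 0, 0.006, 0.001, -0.001, 0, 0, 0.009, 0.0015, -0.002, 0, 0, 0.009, 0.0015, -0.002, 0, 0, 0.009, 0.0015, -0.002, 0, 0])

```text
time: 31.68
position: [0.6582, 0.0433, 0.1968]
tcp_rot: [[-0.192, 0.981, -0.003], [0.981, 0.192, -0.001], [-0.0, -0.003, -1.0]]
wrist_force: [-7.1, -0.7, 8.5]
gripper_width: 0.0204
```

```bash
python3 v.py 27;
```

```text
[0.65817736 0.04332889 0.19677723] 31.675 [-7.1311669  -0.74062575  8.50126792] 0.020409464162015466 a,t,h 0.047354524055635235 0.0020336450069677564 0.0004696045281278239 az 101.05742385675394
```

View pics/crop_27.png

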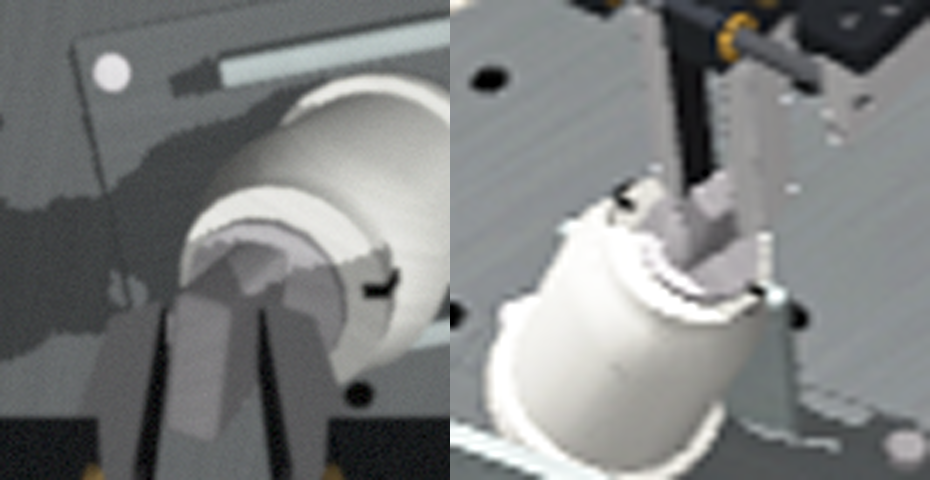

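servo_tool(steps=[-0.0005, 0, 0.001, -8, 0, -0.0005, 0, 0.001, -16, 0, -0.0005, 0, 0.001, -24, 0, -0.0005, 0, 0.001, -24, 0])

```text
time: 32.28
position: [0.6576, 0.0421, 0.1971]
tcp_rot: [[0.225, 0.974, -0.003], [0.974, -0.225, -0.003], [-0.004, -0.002, -1.0]]
wrist_force: [-6.6, -4.8, 5.7]
gripper_width: 0.0215
```

```bash
python3 v.py 28;
```

```text
[0.65761771 0.04205193 0.1970876 ] 32.275 [-6.61175211 -4.80444567  5.72114859] 0.021529529621806584 a,t,h 0.04805726834394702 0.0012609939471769909 -0.0005047309950143434 az 77.01191246654831
```

View pics/crop_28.png

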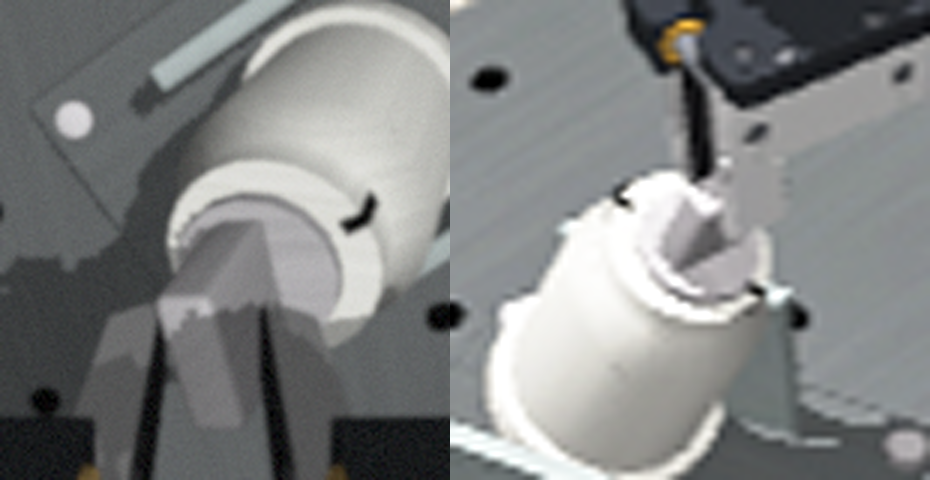

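servo_tool(steps=[0, 0.0005, 0.0005, -8, 0, 0, 0.0005, 0.0005, -16, 0, 0, 0.0005, 0.0005, -16, 0])

```text
time: 32.75
position: [0.6571, 0.0427, 0.1974]
tcp_rot: [[0.484, 0.875, -0.004], [0.875, -0.484, -0.003], [-0.005, -0.002, -1.0]]
wrist_force: [-8.4, -3.4, 5.2]
gripper_width: 0.0241
```

```bash
python3 v.py 29;
```

```text
[0.65713013 0.04271704 0.19742336] 32.75 [-8.40912003 -3.43171627  5.20987521] 0.024126651078456195 a,t,h 0.048447332616710456 0.0012189797673694343 0.00029460996419925753 az 61.02365298043684
```

View pics/crop_29.png

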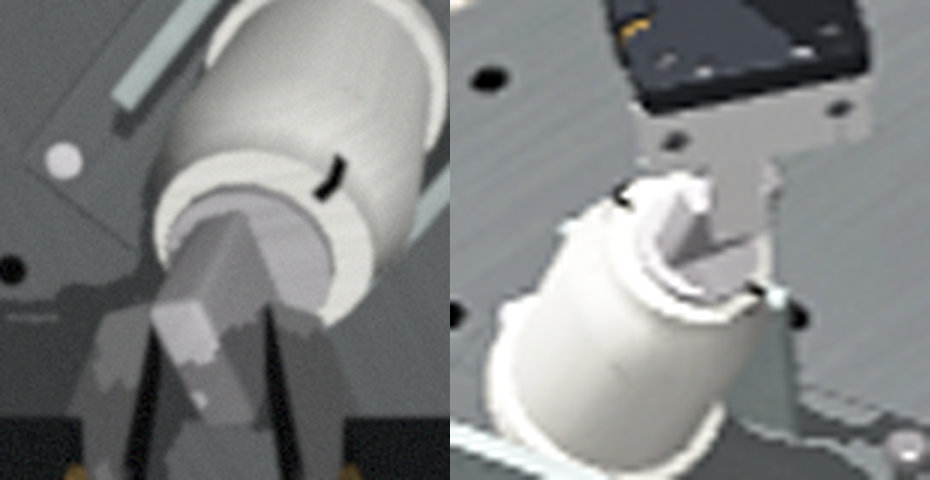

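servo_tool(steps=[0, 0, 0, 0, 0, 0, 0, 0, 0, 0, 0, 0, 0, 0, 0], grip_force=14)

```text
time: 33.22
position: [0.6571, 0.043, 0.1976]
tcp_rot: [[0.484, 0.875, -0.004], [0.875, -0.484, -0.002], [-0.004, -0.003, -1.0]]
wrist_force: [-8.2, -3.5, 6.0]
gripper_width: 0.0212
```

```bash
python3 v.py 30;
```

```text
[0.65705699 0.04295334 0.19757191] 33.225 [-8.16526896 -3.50354673  6.00321126] 0.021196806627966656 a,t,h 0.04857321579145363 0.0013005256433534721 0.0005410964706607675 az 61.08365012879333
```

View pics/crop_30.png

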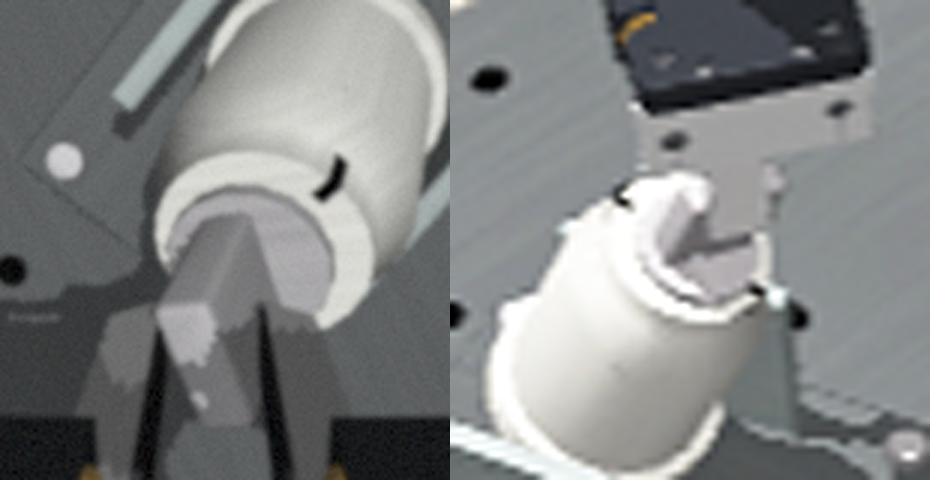

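servo_tool(steps=[0, 0, 0, 0, 0.3, 0, 0, 0, 0, 0.4, 0, 0, 0, 0, 0.4, 0, 0, 0, 0, 0.4])

```text
time: 33.83
position: [0.6592, 0.0444, 0.1968]
tcp_rot: [[0.484, 0.875, 0.0], [0.875, -0.484, 0.0], [0.0, 0.0, -1.0]]
wrist_force: [-0.6, 0.3, 0.7]
gripper_width: 0.0378
```

```bash
python3 v.py 31;
```

```text
[0.65915369 0.04441299 0.19679664] 33.825 [-0.60317076  0.34683874  0.67771771] 0.037753079525233386 a,t,h 0.04681791544964209 0.0032303404973308037 0.0011090224636368584 az 61.07334243608593
```

View pics/crop_31.png

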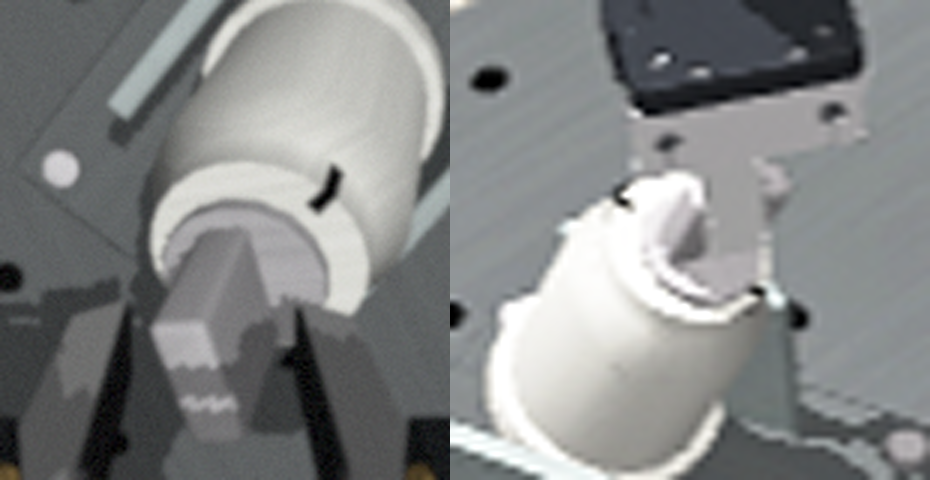

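servo_tool(steps=[0, 0, 0.02, 0, 0.4, 0, 0, 0.06, 0, 0.4, 0, 0, 0.09, 0, 0.4, 0, 0, 0.09, 0, 0.4, 0, 0, 0.09, 0, 0.4])

```text
time: 34.55
position: [0.6585, 0.0443, 0.2864]
tcp_rot: [[0.484, 0.875, -0.001], [0.875, -0.484, 0.0], [-0.0, -0.001, -1.0]]
wrist_force: [0.2, 0.2, 0.0]
gripper_width: 0.0379
```

```bash
python3 - <<'E'
from ang import *
d,s=save('side','s32.png');print(s['position'],s['time'])
im=cv2.imread('pics/s32.png');A=cv2.resize(im[145:190,185:235],None,fx=10,fy=10,interpolation=cv2.INTER_CUBIC)
pj=lambda X:((proj(d,s,X)[0]-[185,145]+.5)*10).round().astype(int).tolist()
for al in (-100,-110,-120,-130,-140):
    P=np.radians(al);x=np.cos(P)*t+np.sin(P)*h;y=np.cross(a,x);print(al,[pj(C+a*.046+x*i*.018+y*j*.007) for i,j in((1,1),(1,-1),(-1,-1),(-1,1))])
d,s=save('wrist','w32.png');p=proj(d,s,C+a*.02)[0];x0,y0=(p-[25,30]).astype(int);print('w off',x0,y0)
pj=lambda X:((proj(d,s,X)[0]-[x0,y0]+.5)*8+[500,0]).round().astype(int).tolist()
for al in (-100,-110,-120,-130,-140):
    P=np.radians(al);x=np.cos(P)*t+np.sin(P)*h;y=np.cross(a,x);print(al,[pj(C+a*.046+x*i*.018+y*j*.007) for i,j in((1,1),(1,-1),(-1,-1),(-1,1))])
im=cv2.imread('pics/w32.png');B=cv2.resize(im[y0:y0+56,x0:x0+37],None,fx=8,fy=8,interpolation=cv2.INTER_CUBIC)
B=cv2.copyMakeBorder(B,0,2,0,0,cv2.BORDER_CONSTANT)
A=cv2.copyMakeBorder(A,0,B.shape[0]-A.shape[0],0,0,cv2.BORDER_CONSTANT) if B.shape[0]>=A.shape[0] else A
cv2.imwrite('pics/y32.png',cv2.hconcat([A,B[:A.shape[0]]]))
E
```

```text
[0.65851115 0.04427541 0.28637669] 34.55
-100 [[282, 93], [328, 133], [233, 220], [186, 179]]
-110 [[295, 100], [334, 145], [220, 213], [180, 166]]
-120 [[307, 109], [338, 158], [208, 204], [177, 153]]
-130 [[317, 119], [339, 170], [197, 193], [176, 141]]
-140 [[326, 130], [338, 183], [188, 182], [177, 128]]
w off 233 161
-100 [[792, 445], [708, 493], [508, 287], [589, 231]]
-110 [[777, 462], [683, 495], [521, 269], [616, 228]]
-120 [[759, 475], [656, 493], [538, 253], [644, 229]]
-130 [[738, 485], [630, 487], [559, 241], [672, 234]]
-140 [[714, 492], [605, 478], [582, 233], [700, 244]]
```

View pics/y32.png

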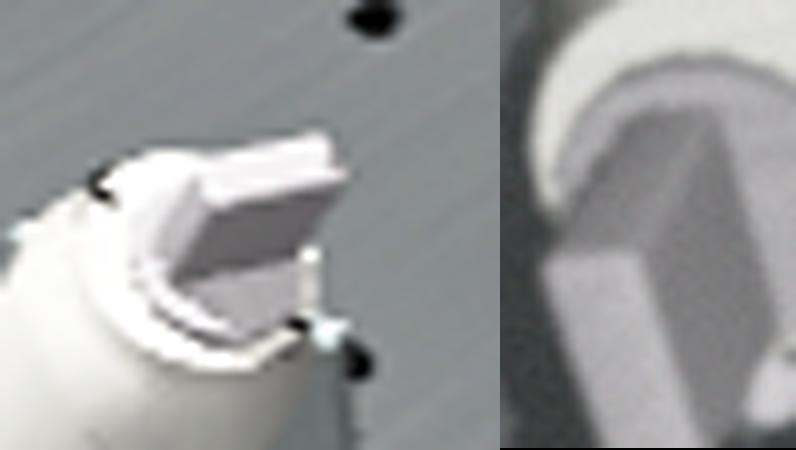

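```bash
python3 - <<'E'
import cv2
im=cv2.imread('pics/w32.png')[155:235,225:285]
cv2.imwrite('pics/x32.png',cv2.hconcat([cv2.resize(im,None,fx=7,fy=7,interpolation=cv2.INTER_CUBIC),cv2.resize(cv2.imread('pics/s32.png')[150:190,190:222],None,fx=14,fy=14,interpolation=cv2.INTER_CUBIC)]))
E
```

```text
(no output)
```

View pics/x32.png

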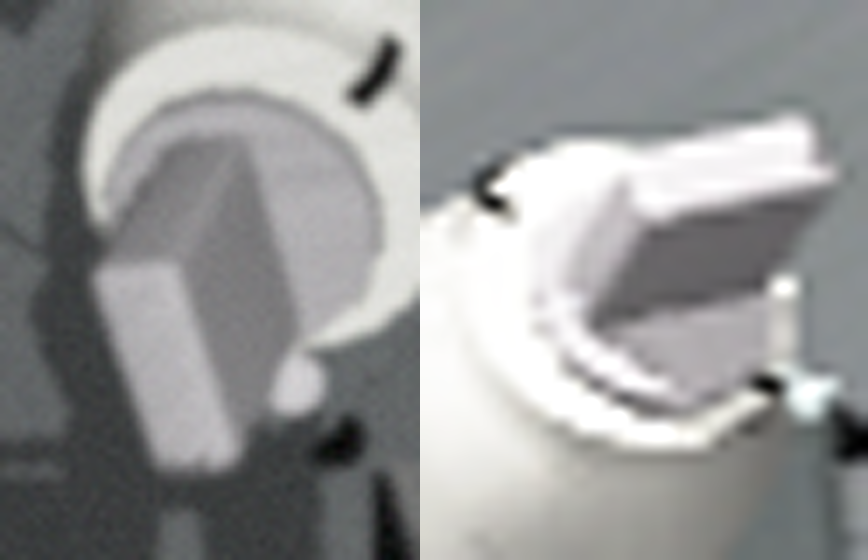

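```bash
cat > m.py <<'E'
from ang import *
def ends(n,wo,wk,so,sk,wu,wl,sl,sr):
    dw,sw=load('w'+n);ds,ss=load('s'+n)
    W=lambda p:np.array(wo)+(np.array(p)+.5)/wk-.5;S=lambda p:np.array(so)+(np.array(p)+.5)/sk-.5
    E1=tri([(dw,sw,W(wu)),(ds,ss,S(sl))]);E2=tri([(dw,sw,W(wl)),(ds,ss,S(sr))])
    for e in (E1,E2,(E1+E2)/2): q=e-C;print(e.round(4),'a,t,h',(q@a).round(4),(q@t).round(4),(q@h).round(4))
    x=E2-E1;L=np.linalg.norm(x);x/=L;print(L,'x in a,t,h',x@a,x@t,x@h,'alpha',np.degrees(np.arctan2(x@h,x@t)))
E
python3 - <<'E'
from m import *
ends('32',[225,155],7,[190,150],14,(138,265),(200,467),(214,195),(402,150))
# rim / flange centre check in wrist and side
d,s=load('w32');pj=lambda X:((proj(d,s,X)[0]-[225,155]+.5)*7).round().astype(int).tolist()
for f,r in ((0,.0285),(.006,.022)):print(f,[pj(C+a*f+r*(np.cos(p)*t+np.sin(p)*h)) for p in np.arange(0,2*np.pi,np.pi/4)])
d,s=load('s32');pj=lambda X:((proj(d,s,X)[0]-[190,150]+.5)*14+[420,0]).round().astype(int).tolist()
for f,r in ((0,.0285),(0,.022),(.006,.022)):print(f,[pj(C+a*f+r*(np.cos(p)*t+np.sin(p)*h)) for p in np.arange(0,2*np.pi,np.pi/4)])
E
```

```text
[0.658  0.0576 0.2131] a,t,h 0.0428 0.0056 0.0138
[0.6501 0.0256 0.2062] a,t,h 0.0446 -0.0148 -0.0129
[0.654  0.0416 0.2096] a,t,h 0.0437 -0.0046 0.0004
0.03365142893574922 x in a,t,h 0.054159966045806585 -0.606936392928654 -0.7929028395816675 alpha -127.43265589192384
0 [[383, 74], [243, 24], [123, 76], [94, 190], [163, 297], [288, 344], [407, 304], [450, 194]]
0.006 [[348, 121], [239, 82], [145, 121], [122, 210], [176, 295], [275, 331], [368, 300], [400, 214]]
0 [[483, 199], [467, 306], [545, 408], [672, 441], [769, 387], [782, 280], [705, 182], [582, 148]]
0 [[516, 220], [504, 303], [564, 381], [661, 407], [736, 366], [747, 283], [687, 207], [592, 181]]
0.006 [[526, 201], [514, 285], [575, 363], [672, 389], [748, 348], [758, 265], [698, 188], [602, 162]]
```

servo_tool(steps=[0, 0, -0.03, 10, 0.4, 0, 0, -0.06, 11, 0.4, 0, 0, -0.085, 11, 0.4, 0, 0, -0.09, 11, 0.4, 0, 0, -0.09, 11, 0.4, 0, 0, -0.09, 11, 0, 0, 0, -0.09, 11, 0, 0, 0, -0.09, 11, 0, 0, 0, -0.09, 11, 0], grip_force=8)

```text
time: 35.78
position: [0.6591, 0.0443, 0.1982]
tcp_rot: [[0.308, 0.951, 0.001], [0.951, -0.308, -0.0], [0.0, 0.001, -1.0]]
wrist_force: [-2.7, 0.8, 5.2]
gripper_width: 0.0185
```

servo_tool(steps=[0.001, 0.0004, 0, 0, 0, 0.001, 0.0004, 0, -8, 0, 0.001, 0.0004, 0, -16, 0, 0.001, 0.0004, 0, -24, 0, 0.001, 0.0004, 0, -24, 0], grip_force=12)

```text
time: 36.4
position: [0.6611, 0.0436, 0.1985]
tcp_rot: [[0.667, 0.745, 0.003], [0.745, -0.667, -0.002], [0.001, 0.004, -1.0]]
wrist_force: [-1.1, -3.8, 5.8]
gripper_width: 0.0168
```

```bash
python3 v.py 33;
```

```text
[0.6611222  0.04360215 0.19849709] 36.4 [-1.14387697 -3.77434007  5.82371166] 0.016847353156135985 a,t,h 0.04771606045049492 0.005327856929156834 -0.00038018886721177467 az 48.14972468646719
```

View pics/crop_33.png

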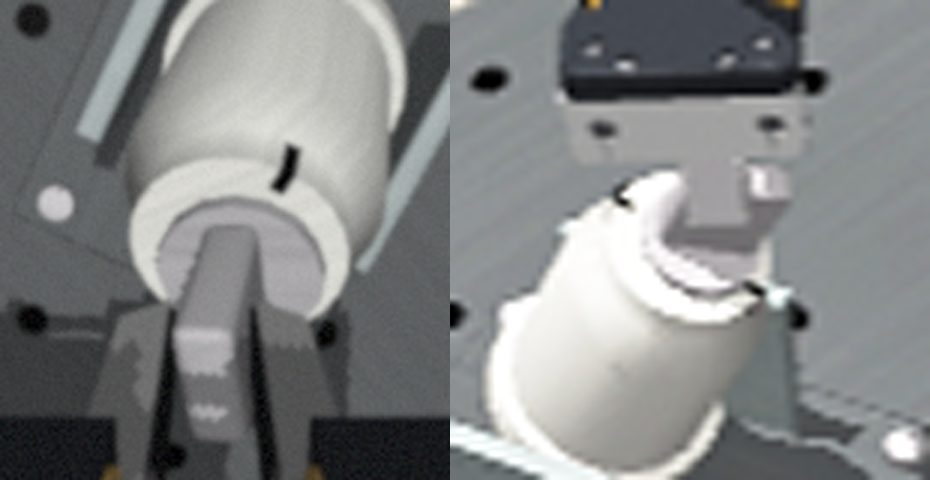

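servo_tool(steps=[0, 0, 0, -8, 0, 0, 0, 0, -16, 0, 0, 0, 0, -16, 0, 0, 0, 0, -16, 0])

```text
time: 37.0
position: [0.6625, 0.0442, 0.1981]
tcp_rot: [[0.845, 0.534, 0.007], [0.534, -0.845, -0.001], [0.005, 0.004, -1.0]]
wrist_force: [5.0, -1.3, 2.3]
gripper_width: 0.0192
```

```bash
python3 v.py 34;
```

```text
[0.66254465 0.04420918 0.19807791] 37.0 [ 5.02526137 -1.29069448  2.3484337 ] 0.019197117174229436 a,t,h 0.046682672746048405 0.006552097215399233 -0.0003502250609211632 az 32.307408850989965
```

View pics/crop_34.png

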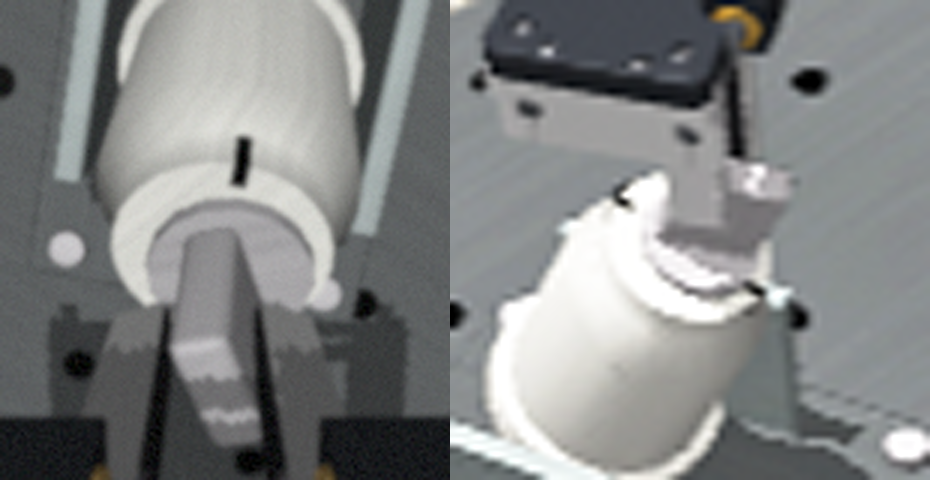

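servo_tool(steps=[0, 0, 0, 0, 0.3, 0, 0, 0, 0, 0.45, 0, 0, 0, 0, 0.45, 0, 0, 0.02, 0, 0.45, 0, 0, 0.06, 0, 0.45, -0.01, -0.005, 0.1, 0, 0.45, -0.01, -0.005, 0.1, 0, 0.45, -0.01, -0.005, 0.1, 0, 0.45])

```text
time: 38.1
position: [0.6497, 0.0397, 0.2971]
tcp_rot: [[0.847, 0.531, 0.0], [0.531, -0.847, 0.0], [0.0, -0.0, -1.0]]
wrist_force: [-0.6, -0.1, -0.7]
gripper_width: 0.0422
```

```bash
python3 - <<'E'
from ang import *
d,s=save('side','s35.png');print(s['position'],s['time'],s['wrist_force'])
save('wrist','w35.png')
d,s=load('w35');p=proj(d,s,C+a*.02)[0].astype(int);print(p)
x0,y0=p[0]-30,p[1]-40
print('off',x0,y0)
im=cv2.imread('pics/w35.png')[y0:y0+80,x0:x0+60]
cv2.imwrite('pics/x35.png',cv2.hconcat([cv2.resize(im,None,fx=7,fy=7,interpolation=cv2.INTER_CUBIC),cv2.resize(cv2.imread('pics/s35.png')[150:190,190:222],None,fx=14,fy=14,interpolation=cv2.INTER_CUBIC)]))
pj=lambda X:((proj(d,s,X)[0]-[x0,y0]+.5)*7).round().astype(int).tolist()
for f,r in ((0,.0285),(.006,.022)):print(f,[pj(C+a*f+r*(np.cos(q)*t+np.sin(q)*h)) for q in np.arange(0,2*np.pi,np.pi/4)])
d,s=load('s35');pj=lambda X:((proj(d,s,X)[0]-[190,150]+.5)*14+[420,0]).round().astype(int).tolist()
for f,r in ((0,.0285),(.0,.022),(.006,.022)):print(f,[pj(C+a*f+r*(np.cos(q)*t+np.sin(q)*h)) for q in np.arange(0,2*np.pi,np.pi/4)])
E
```

```text
[0.6497365  0.03974269 0.29705496] 38.1 [-0.59846787 -0.06378281 -0.66278263]
[254 177]
off 224 137
0 [[259, 57], [118, 81], [49, 182], [85, 294], [198, 354], [326, 336], [403, 246], [380, 128]]
0.006 [[250, 114], [140, 133], [85, 210], [112, 297], [201, 346], [303, 331], [363, 260], [343, 169]]
0 [[483, 199], [467, 306], [545, 408], [672, 441], [769, 387], [782, 280], [705, 182], [582, 148]]
0.0 [[516, 220], [504, 303], [564, 381], [661, 407], [736, 366], [747, 283], [687, 207], [592, 181]]
0.006 [[526, 201], [514, 285], [575, 363], [672, 389], [748, 348], [758, 265], [698, 188], [602, 162]]
```

View pics/x35.png

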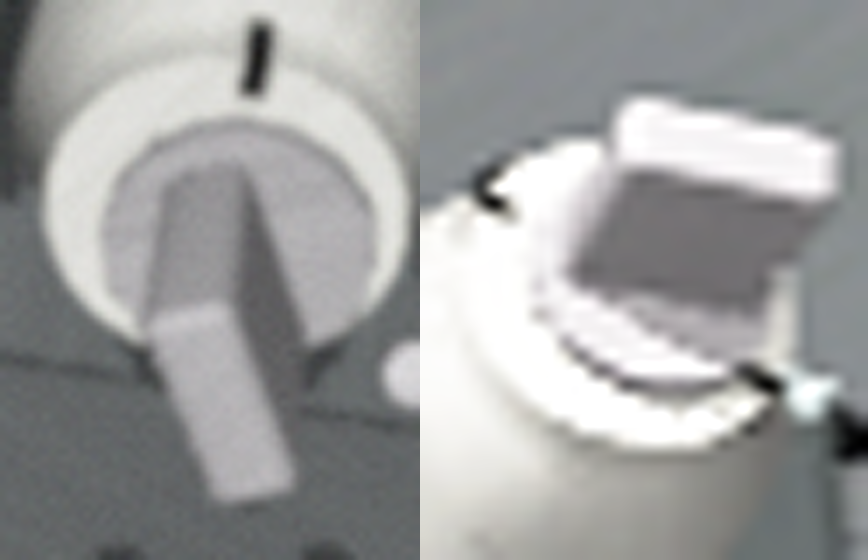

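```bash
python3 - <<'E'
from m import *
ends('35',[224,137],7,[190,150],14,(192,319),(255,495),(200,132),(412,177))
E
```

```text
[0.6665 0.0515 0.2175] a,t,h 0.0444 0.0126 0.0049
[0.6461 0.0269 0.2039] a,t,h 0.0439 -0.0187 -0.0103
[0.6563 0.0392 0.2107] a,t,h 0.0441 -0.0031 -0.0027
0.03478707173685467 x in a,t,h -0.014708868397389222 -0.8996606633151888 -0.4363419989798633 alpha -154.12627566231916
```

```bash
python3 - <<'E'
from m import *
P=np.radians(-154);x=np.cos(P)*t+np.sin(P)*h;y=np.cross(a,x)
off=-.002*h-.002*t
for n,o,k,sx in (('w35',[224,137],7,0),('s35',[190,150],14,420)):
    d,s=load(n);pj=lambda X:((proj(d,s,X)[0]-o+.5)*k+[sx,0]).round().astype(int).tolist()
    print(n)
    for i,j in((1,1),(1,-1),(-1,-1),(-1,1)): print((i,j),'top',pj(C+off+a*.046+x*i*.018+y*j*.007),'base',pj(C+off+a*.006+x*i*.018+y*j*.007))
# triangulate near base corners using observed: base corner of -x end, faces
dw,sw=load('w35');ds,ss=load('s35')
W=lambda p:np.array([224,137])+(np.array(p)+.5)/7-.5;S=lambda p:np.array([190,150])+(np.array(p)-[420,0]+.5)/14-.5
for w,sp in (((150,330),(618,165)),((165,178),(575,275))):
    X=tri([(dw,sw,W(w)),(ds,ss,S(sp))]);q=X-C;print(X,(q@a).round(4),(q@t).round(4),(q@h).round(4))
E
```

```text
w35
(1, 1) top [299, 494] base [307, 329]
(1, -1) top [207, 510] base [224, 346]
(-1, -1) top [132, 317] base [158, 161]
(-1, 1) top [231, 297] base [247, 142]
s35
(1, 1) top [834, 135] base [757, 261]
(1, -1) top [831, 206] base [754, 331]
(-1, -1) top [618, 159] base [546, 286]
(-1, 1) top [623, 87] base [551, 216]
[0.66204492 0.0555711  0.21620845] 0.0443 0.0096 0.0104
[0.67560599 0.06051101 0.18328115] 0.0084 0.0088 0.0099
```

```bash
python3 - <<'E'
from ang import *
d,s=save('side','s36.png');print(s['time'],s['wrist_force'])
A=cv2.imread('pics/s0.png') if False else cv2.imread('pics/side0.png');B=cv2.imread('pics/s36.png')
D=cv2.absdiff(A,B).max(2)
for n,(x,y) in dict(sh1=(130,273),sh2=(157,342),sh3=(291,137),knob=(345,137)).items(): print(n,D[y-25:y+25,x-18:x+18].mean())
X,_=load('s35');print('bolt change',cv2.absdiff(cv2.imread('pics/s35.png')[145:190,185:235],B[145:190,185:235]).max())
cv2.imwrite('pics/f36.png',B)
E
```

```text
38.2 [0.19539305 0.2810929  0.42225987]
sh1 17.829444444444444
sh2 17.732777777777777
sh3 18.66722222222222
knob 19.307222222222222
bolt change 4
```

View pics/f36.png

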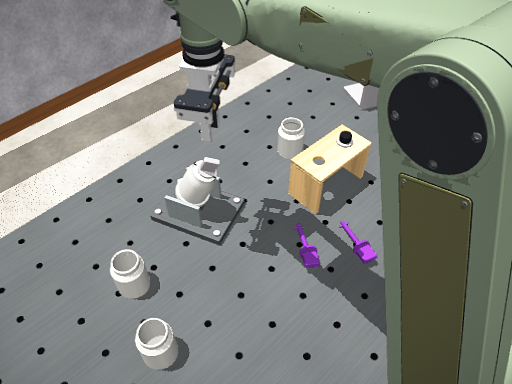

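```bash
python3 -c "
from rig import job_done,state
print(job_done());print(state()['time'])"
```

```text
the job is handed in; nothing more can be done
None
the job is handed in; nothing more can be done
```

The job is handed in at 38.2 s. The wing bolt is screwed into the slanted bore and let go, and I believe its flange sits on the rim. The cameras could only place it to about 2 mm, so they did not settle the 2 mm limit.

**What I did:**
- I gripped the steel wing bolt, not one of the purple look-alikes.
- I leaned it to about 25° against the edge of the rack hole, lifted it out and fed it down the bore.
- I turned it back anticlockwise until the pin dropped past the ridge, then screwed it in clockwise.

**What went wrong on the way:**
- The bolt tipped towards the robot twice when I opened the jaws before it was in the thread.
- After about 80° of turning it was still loose. Pressing on the wing tipped it again.
- I righted it and kept turning to about 154° past the notches, well beyond the 1.4 rad (80°) in the task. There it resisted turning.

**Last checks:**
- **Bolt at rest:** it did not move in the last two pictures after I let go.
- **Height:** the top of the wing measured 44.1 mm above the rim, against 46 mm for a flush flange. The foot of the wing measured about 8.4 mm, against 6 mm. The two disagree in direction: one puts the flange below the rim, the other 2.4 mm above it. The side view also showed a dark line under the flange, which I took for shadow but could not rule out as a gap.
- **Tilt and offset:** the tilt was roughly 0.02 to 0.03 rad, and the flange was off centre by about 2 mm.
- **Bystanders:** the shells and the knob bolt were at the same pixels as at the start. The two purple look-alikes, which stood upright at the start, were lying on the table at the end. I never reached for them and do not know why they fell.
- **Forces:** the highest wrist force I read was about 21 N. The contact force between bolt and fixture could not be read directly.

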